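# Drive the caps onto a batch of perfume sample bottles with the spring capping press

### The job

Cap the amber sample bottles on the spring press: raise its blue arm back by the crossbar until the sear catches and holds it by itself, set the wooden tote into the loading end of the rail and stand every amber bottle upright in a pocket of its own. With the arm cocked, slide the loaded tote along the rail under it until it is fully home and the brass tongue has snapped up behind it, and only then press the red trigger so that the arm strikes and drives all the caps on. Leave the tote and the bottles standing there under the lowered arm, drive no cap on by hand, and do not disturb the beaker, the flask or the scale.

Things in the scene. Friction and masses are not known exactly. Their poses are not given: they have to be found in the camera images.
- station (a point): Centre of the striking station of the spring capping press, on the rail floor, 8 mm above the table. The press is fixed, elsewhere each time. Axes: y along the rail, from its loading end to the end stop; x across it, towards the arm's pivot; z up. The rail is a shallow steel channel, floor at z 0, side walls 14 mm high and 148 mm apart; the end stop holds the tote's centre at y = 0 to 2 mm.
- load_end (a point): Middle of the loading place on the rail floor, at y = -150 mm of the station frame, same axes. The tote set down here from above, centred, is clear of the tongue. The channel is open above all along and ends at y = -215 mm.
- tongue (a joint): Sprung brass tongue in the rail floor (station frame: 34 mm wide, y -98 to -53 mm), sloping up 6 mm towards the station; rad: 0 = up, about 0.12 = pressed flat by the tote passing over it. It snaps up behind the tote when this is home and keeps it from going back. Sliding the loaded tote takes 4 to 12 N.
- pivot (a point): Middle of the arm's pivot axis, which is parallel to the station's y, at x +130, z +77 mm of the station frame.
- striker (a joint): Angle of the blue sprung arm, rad: 0 = level over the station (its start), growing as it is raised and thrown back away from the robot. Past about 1.42 the sear slips under it and then holds it near 1.38; hard stop 1.50. Its spring turns it back with 1.7 to 2.5 N m. The striking plate, 84 mm wide, spans 65 to 195 mm from the pivot, underside 91 mm above the rail floor when down.
- crossbar (a point): Middle of the black round crossbar (13 mm thick, 62 mm free between its side rods) at the end of the arm, by which it is raised, with 7 to 11 N. Parallel to the station's y; 250 mm out from the pivot and 30 mm above it when the arm is level (115 mm above the table), about 335 mm above the table when cocked. It may turn in the fingers. The striking plate begins 48 mm nearer the pivot.
- trigger (a joint): Angle of the trigger lever, rad: 0 = up (it springs back), grows as its red pad is pressed, stop at 0.30. The arm is released at about 0.06 to 0.12 (4 to 7 mm down at the pad, about 11 N). The sear also swings it by up to 0.16 while the arm is being cocked.
- trigger_pad (a point): Centre of the top of the red square trigger pad, 36 x 36 mm, at x +9, y +150, z +46 mm of the station frame (54 mm above the table); pressed straight down. The arm sweeps only within 45 mm of y = 0, clear of it.
- tote_grip (a point): Point on the upright orange grip (28 mm in x, 12 mm in y, top 80 mm up) in the middle of the wooden bottle tote, 66 mm above its underside. Tote 140 x 100 mm (x, y), 0.3 kg. Four square pockets 44 mm wide at x +-44, y +-25 mm, floors 8 mm and rims 22 mm above the underside; 44 mm stay free for fingers along y. It lies in the rail with x across it, either way round, 4 mm play a side.
- beaker: Glass beaker with white droppers, bystander, 68 mm wide, 165 mm tall with its droppers; origin under its centre. Leave it alone.
- flask: Round clear flask with a brass cap, bystander, 56 mm wide, 125 mm tall; origin under its centre. Leave it alone.
- scale: Flat black pocket scale, bystander, 75 x 125 x 19 mm; origin under its centre. Leave it alone.
- bottle1_mid (a point): Centre, 45 mm above its underside, of an amber sample bottle with a pale band: upright cylinder 36 mm across, glass body 64 mm tall, brass push-on cap 22 mm across on top, 90 mm in all with the cap not yet driven on; 0.17 kg with a heavy base, loose. Two to four bottles are there; an absent one reads None.
- cap1 (a joint): How far the cap of bottle1 has been driven down, m: 0 = standing proud, about 0.007 to 0.008 = driven on. It is stiff (3 N) and stays where it is put. None if the bottle is absent.
- bottle2_mid (a point): Centre, 45 mm above its underside, of an amber sample bottle with a pale band: upright cylinder 36 mm across, glass body 64 mm tall, brass push-on cap 22 mm across on top, 90 mm in all with the cap not yet driven on; 0.17 kg with a heavy base, loose. Two to four bottles are there; an absent one reads None.
- cap2 (a joint): How far the cap of bottle2 has been driven down, m: 0 = standing proud, about 0.007 to 0.008 = driven on. It is stiff (3 N) and stays where it is put. None if the bottle is absent.
- bottle3_mid (a point): Centre, 45 mm above its underside, of an amber sample bottle with a pale band: upright cylinder 36 mm across, glass body 64 mm tall, brass push-on cap 22 mm across on top, 90 mm in all with the cap not yet driven on; 0.17 kg with a heavy base, loose. Two to four bottles are there; an absent one reads None.
- cap3 (a joint): How far the cap of bottle3 has been driven down, m: 0 = standing proud, about 0.007 to 0.008 = driven on. It is stiff (3 N) and stays where it is put. None if the bottle is absent.
- bottle4_mid (a point): Centre, 45 mm above its underside, of an amber sample bottle with a pale band: upright cylinder 36 mm across, glass body 64 mm tall, brass push-on cap 22 mm across on top, 90 mm in all with the cap not yet driven on; 0.17 kg with a heavy base, loose. Two to four bottles are there; an absent one reads None.
- cap4 (a joint): How far the cap of bottle4 has been driven down, m: 0 = standing proud, about 0.007 to 0.008 = driven on. It is stiff (3 N) and stays where it is put. None if the bottle is absent.
- tote: The whole tote (see tote_grip): origin at the centre of its underside, same axes.

How it is judged:
On the way, in this order (a step that is already met when the one before it is completed fails the run):
1. the arm is cocked: the sear holds it (over 1.3 rad) with nothing touching it (value of joint striker above 1.3 rad and contact force between striker and the fingers below 0.5 N), for 0.3 s.
2. with the arm still cocked, the tote is home on the rail with every bottle upright in its pockets, the caps still proud (value of joint striker above 1.3 rad and y of tote_grip in the frame of station between -0.007 and 0.006 m and x of tote_grip in the frame of station between -0.008 and 0.008 m and z of tote_grip in the frame of station below 0.071 m and x of bottle1_mid in the frame of tote_grip between -0.066 and 0.066 m and y of bottle1_mid in the frame of tote_grip between -0.047 and 0.047 m and z of each of bottle1_mid, bottle2_mid, bottle3_mid, bottle4_mid in the frame of tote_grip below -0.008 m and angle between each of bottle1_mid, bottle2_mid, bottle3_mid, bottle4_mid's own z axis and vertical below 0.12 rad and x of bottle2_mid in the frame of tote_grip between -0.066 and 0.066 m and y of bottle2_mid in the frame of tote_grip between -0.047 and 0.047 m and x of bottle3_mid in the frame of tote_grip between -0.066 and 0.066 m and y of bottle3_mid in the frame of tote_grip between -0.047 and 0.047 m and x of bottle4_mid in the frame of tote_grip between -0.066 and 0.066 m and y of bottle4_mid in the frame of tote_grip between -0.047 and 0.047 m and value of joint each of cap1, cap2, cap3, cap4 below 0.004 m), for 0.2 s.
3. the trigger is pressed while the arm is cocked and the tote is home (value of joint trigger above 0.03 rad and value of joint striker above 1.1 rad and y of tote_grip in the frame of station between -0.007 and 0.006 m and x of tote_grip in the frame of station between -0.008 and 0.008 m and z of tote_grip in the frame of station below 0.071 m), for 0.02 s.
At the end, for the whole second after the job is handed in: The arm is down (under 0.04 rad), the trigger up; the tote is at rest, home within 7 mm along and 8 mm across the rail; every bottle present stands upright (0.12 rad) in a pocket with its cap driven down at least 5.5 mm (value of joint striker below 0.04 rad and value of joint trigger below 0.03 rad and y of tote_grip in the frame of station between -0.007 and 0.006 m and x of tote_grip in the frame of station between -0.008 and 0.008 m and z of tote_grip in the frame of station below 0.071 m and x of bottle1_mid in the frame of tote_grip between -0.066 and 0.066 m and y of bottle1_mid in the frame of tote_grip between -0.047 and 0.047 m and z of each of bottle1_mid, bottle2_mid, bottle3_mid, bottle4_mid in the frame of tote_grip below -0.008 m and angle between each of bottle1_mid, bottle2_mid, bottle3_mid, bottle4_mid's own z axis and vertical below 0.12 rad and x of bottle2_mid in the frame of tote_grip between -0.066 and 0.066 m and y of bottle2_mid in the frame of tote_grip between -0.047 and 0.047 m and x of bottle3_mid in the frame of tote_grip between -0.066 and 0.066 m and y of bottle3_mid in the frame of tote_grip between -0.047 and 0.047 m and x of bottle4_mid in the frame of tote_grip between -0.066 and 0.066 m and y of bottle4_mid in the frame of tote_grip between -0.047 and 0.047 m and value of joint each of cap1, cap2, cap3, cap4 above 0.0055 m and linear speed of tote below 0.01 m/s); the robot touches nothing.
It fails at once if the beaker is moved more than 30 mm or tipped (distance of beaker from where it was at the start of the episode above 0.03 m or angle between beaker's own z axis and vertical above 0.4 rad).
It fails at once if the flask is moved more than 30 mm or tipped (distance of flask from where it was at the start of the episode above 0.03 m or angle between flask's own z axis and vertical above 0.4 rad).
It fails at once if the scale is moved more than 30 mm or tipped (distance of scale from where it was at the start of the episode above 0.03 m or angle between scale's own z axis and vertical above 0.4 rad).
Of bottle1, bottle2, bottle3, bottle4 only 2 to 4 are there at a start; the rules pass over those that are not, and their reading is None.
At some moment in a run one of bottle1, bottle2, bottle3, bottle4, tote may be knocked a few centimetres aside while the robot is not near it.
It also fails if it takes over 210 s, if anything falls off the work surface, if the arm or the gripper's body presses on something with over 40 N, if the wrist force passes 120 N, or if a joint passes its speed limit or range.

### The arm

A 6-joint arm with a two-finger parallel gripper is mounted at the origin on the work surface. World frame = base frame: x ahead of the robot, y to its left, z up, the work surface at z = 0. Lengths are in m, angles in rad, forces in N, time in s.
With the tool pointing down it reaches from about 0.35 to 0.95 m from the base axis. Payload 17.4 kg.
Tool frame: the origin (TCP) lies midway between the tips of the shut fingers; the grasp point (between the pads) lies 19 mm behind it; z points along the fingers, x is the direction in which the jaws open and shut, and the axes are right-handed (so a half turn about z gives the same grasp; the last joint's range is limited). The gripper opens to 93 mm and grips with 3 to 60 N. Pads are 15 mm wide; open, the fingers measure 128 mm over their backs; the gripper's body (75 mm by 188 mm) begins 65 mm behind the grasp point.
Start: joints at [-1.173, 0.116, 1.442, -0, 1.584, -0.038], TCP at [0.285, -0.612, 0.219] pointing down, gripper open.
Joint ranges: [-2.83, 2.83], [-0.83, 2.19], [0.07, 2.5], [-1.14, 4.28], [0.01, 3], [-2.97, 2.97]. Speed limits (rad/s): [1.89, 1.89, 2.22, 3.14, 3.14, 3.14].

### API

Orientations are given as a unit quaternion [w, x, y, z].
In Python, from station import bot gives the robot as it stands. The module is installed in compiled form; this text tells all that it offers.
- The arm moves only by the tool servo_tool, never from a script. Its argument "increments" is a list of rows, each a list of 7 numbers: the shift along the tool's x, y, z in mm, then the turn, a rotation vector about the tool's x, y, z in rad, then the opening in per cent of the stroke, from 0 (shut) to 100 (fully open). A call has exactly 8 rows; each row is the pose to reach, as a shift and turn from the pose commanded when the call began, along the tool's axes at that moment; what a row does not reach only later rows make up. A row lasts 1/8 s, in which the tool goes at most 62.5 mm and 10.7 degrees, less where a joint would pass 70% of its speed; a pose out of reach is approached as far as the arm can. A call with a gripper value outside its range is refused whole. The fingers move at their own pace and stop on an object; "squeeze" is the grip in N (left out, the last holds). Time passes only in rows, so rows that repeat a pose let the fingers close, or fill a call up. It gives the time, the measured TCP pose, the force and the opening at its end, in the units of the state.
- bot.read_state(): the state, without advancing time (a new reading comes with each control period).
- bot.read_camera(name): name is "scene" or "top" or "wrist"; returns the picture (480x640x3 uint8, blue, green, red); there is no depth.
- bot.get_calibration(name): a dict with "vertical_fov" (degrees; the focal length in pixels is half the picture's height over the tangent of half this angle, whatever the lens; pixels are square), "cx", "cy" (the principal point, pixels), "pose" (4x4, takes a point from camera to world coordinates); the wrist camera has in their place "mount" (4x4, takes a point from camera to tool coordinates, whose origin is the TCP and whose axes are the tool frame's). Camera axes: x right, y up, looking along -z (the intrinsics and any distortion apply to the point x, -y, -z); pixel columns grow to the right and rows downward; lengths in m; the calibration is good to about 2 mm. A picture is of the moment at which its call begins: read the wrist's pose just before it. get_calibration takes no time and is no camera call.
- bot.sign_off(): hands the job in, once; it reports no verdict.
Trained networks look in the newest picture that a camera, given by its name, has taken for a name from the list of things; names that differ only in an ending like _2 or _b are one class to them, and where a whole thing is asked for, a point or a joint stands for the part that bears it (a point fixed in the world has none). Each returns a list of dicts, best first, with "score" (0 to 1); they miss things now and then, are a little off and sometimes report something else, mostly with a low value. They report only what shows in the picture. A call takes as long as a camera call.
- bot.spot_in(camera, target): "point" ([x, y, z] in m, in the coordinates of the camera as it stood for that picture, good to about 4 mm: the middle of the surface that is visible of it).
- bot.silhouettes(camera, target): "mask" (480x640 bool, what is visible of it).
- bot.tip_of(camera, target): "point" ([x, y, z] in m, in the coordinates of the camera as it stood for that picture, good to about 4 mm: a listed point, or the origin of a listed thing).
The state is a dict: "t": time; "joint_pos": joint angles; "joint_vel": joint speeds; "effort": joint torques, N m; "tool_pos": TCP position; "tool_rot": TCP orientation; "ft_force": force on the tool from outside, world axes, zero at the start; "wrist_torque": the same for the moment, N m; "grip_width": finger opening in m.
Only numpy, scipy, OpenCV 4.12 (cv2) and the standard library are available. Lean on these libraries where they do the work, as an engineer would, in place of code of your own. Each camera call takes 0.05 s, during which the arm holds its last target. There are 200 camera calls.

## Working session

There is one attempt and no reset: what is moved stays moved. The work goes in short steps, Python scripts to look and compute and a tool call to move; the robot and the scene stay as the last step left them, time stands still between calls to the robot, and variables do not carry over. Pictures are saved under pics/ and viewed, about 12 in all and at most 16, crops included, and the job is handed in when it is done.

Besides the shell and the picture viewer there is one more tool, called as a command line: name --pt "numbers of a row" for each row, then --argument value for the rest. servo_tool: Moves the arm, as the interface text tells. Its arguments: {"type":"object","properties":{"increments":{"type":"array","items":{"type":"array","items":{"type":"number"}}},"squeeze":{"type":"number"}},"required":["increments"]}

```bash
mkdir -p pics
cat > h.py <<'E'
import numpy as np, cv2
from scipy.spatial.transform import Rotation as R
from station import bot
def rot(s): 
    q=s['tool_rot']; return R.from_quat([q[1],q[2],q[3],q[0]])
def T(s):
    M=np.eye(4); M[:3,:3]=rot(s).as_matrix(); M[:3,3]=s['tool_pos']; return M
def snap(cam,save=None):
    s=bot.read_state(); im=bot.read_camera(cam); c=bot.get_calibration(cam)
    P=np.array(c['pose']) if 'pose' in c else T(s)@np.array(c['mount'])
    if save: cv2.imwrite('pics/'+save,im)
    return im,P,c
def w(P,p): return (P@np.append(p,1))[:3]
def find(cam,P,names,fn='tip_of',n=4,ms=0.2):
    for nm in names:
        r=getattr(bot,fn)(cam,nm)
        print(cam,nm,[(round(float(d['score']),2),np.round(w(P,d['point'])*1000).astype(int).tolist()) for d in r[:n] if d['score']>ms])
def st():
    s=bot.read_state(); print('t',round(s['t'],2),'pos',np.round(np.array(s['tool_pos'])*1000,1),'R',np.round(rot(s).as_matrix(),3).tolist(),'q',np.round(s['joint_pos'],2),'F',np.round(s['ft_force'],1),'w',round(s['grip_width']*1000,1)); return s
def go(p,yaw=None,down=True):
    """shift in tool axes (mm) and turn to reach world p (mm) with tool down, tool x along yaw (rad, mod pi)"""
    s=bot.read_state(); r=rot(s); d=r.inv().apply(np.array(p)-np.array(s['tool_pos'])*1000)
    if yaw is not None:
        best=None
        for k in (0,np.pi):
            x=np.array([np.cos(yaw+k),np.sin(yaw+k),0]); z=np.array([0,0,-1.]); M=np.c_[x,np.cross(z,x),z]
            v=(r.inv()*R.from_matrix(M)).as_rotvec()
            if best is None or np.linalg.norm(v)<np.linalg.norm(best): best=v
        print('turn',np.round(best,3))
    print('shift',np.round(d,1))
E
python3 - <<'E'
from h import *
st()
for cam in('scene','top'):
    im,P,c=snap(cam,cam+'0.png'); print(c['cx'],c['cy'],c['vertical_fov'],[k for k in c],np.round(P,3).tolist())
    find(cam,P,['station','load_end','pivot','crossbar','trigger_pad','tote_grip','tote','beaker','flask','scale','bottle1_mid','bottle2_mid'],n=6)
E
```

```text
t 0.0 pos [ 284.8 -611.7  217.9] R [[0.422, -0.907, -0.0], [-0.907, -0.422, 0.001], [-0.001, -0.0, -1.0]] q [-1.17  0.12  1.44  0.    1.58 -0.04] F [-0.8  0.5 -0.1] w 93.3
330.66523314838383 243.85342020072795 47.00767061083965 ['vertical_fov', 'cx', 'cy', 'pose'] [[-0.762, -0.446, 0.469, 1.152], [0.647, -0.527, 0.551, 0.721], [0.001, 0.724, 0.69, 0.977], [0.0, 0.0, 0.0, 1.0]]
scene station [(0.9, [597, -19, 4])]
scene load_end []
scene pivot [(0.86, [722, -25, 87]), (0.46, [595, -16, 5])]
scene crossbar [(0.57, [474, -4, 110])]
scene trigger_pad [(0.84, [616, 133, 55])]
scene tote_grip [(0.89, [495, 336, 64])]
scene tote [(0.82, [496, 339, 2]), (0.21, [475, -4, 114])]
scene beaker [(0.58, [637, 345, 2])]
scene flask [(0.84, [639, -367, 1])]
scene scale [(0.93, [410, 120, 2])]
scene bottle1_mid [(0.7, [519, -374, 38])]
scene bottle2_mid [(0.62, [519, -372, 43])]
319.17622624201334 236.4284944484063 50.2138553020851 ['vertical_fov', 'cx', 'cy', 'pose'] [[-0.006, 0.996, -0.087, 0.465], [-1.0, -0.005, 0.01, -0.005], [0.01, 0.087, 0.996, 1.057], [0.0, 0.0, 0.0, 1.0]]
top station [(0.49, [642, -372, -1])]
top load_end [(0.75, [580, -159, 8])]
top pivot [(0.69, [721, -21, 89])]
top crossbar [(0.59, [472, 0, 121])]
top trigger_pad [(0.77, [614, 134, 52])]
top tote_grip [(0.72, [491, 339, 70])]
top tote [(0.97, [495, 341, 2]), (0.69, [418, -259, 47])]
top beaker [(0.82, [642, 345, 2])]
top flask [(0.66, [642, -370, -1])]
top scale [(0.97, [412, 121, 1])]
top bottle1_mid [(0.93, [519, -370, 48])]
top bottle2_mid [(0.68, [585, -158, 12])]
```

View pics/top0.png

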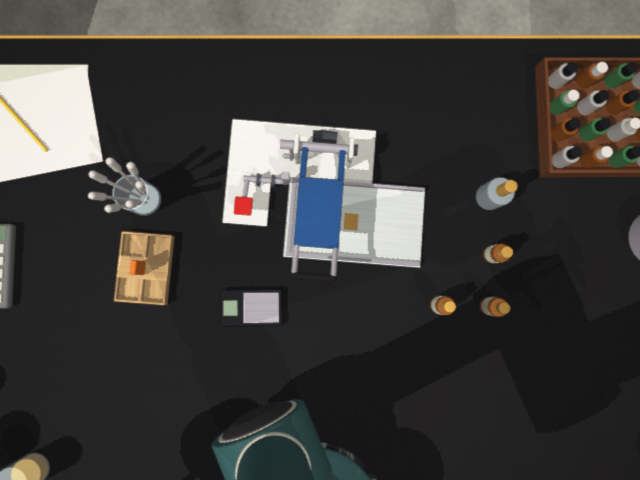

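View pics/scene0.png

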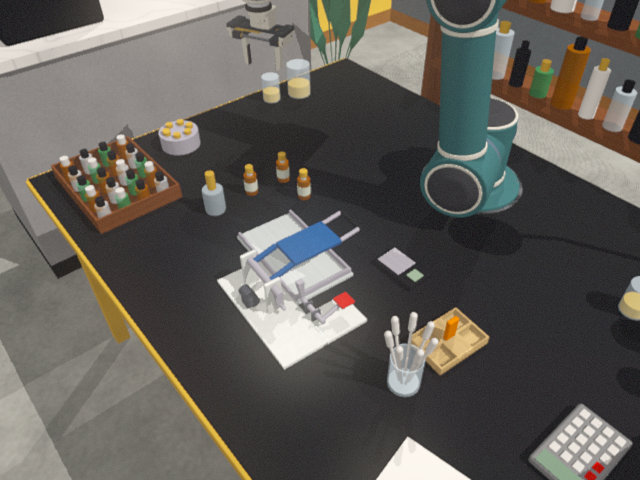

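The top view shows three bottles, at about (498,253), (445,305) and (495,307), with the flask at (495,193). The tote is at (145,268), the scale at (252,307) and the press at (320,210), with its loading end to the right (world -y). The scene view agrees. Next I'll move above the crossbar.

servo_tool --pt "-475 -428 -22 0 0 -1.05 45" --pt "-475 -428 -22 0 0 -1.05 45" --pt "-475 -428 -22 0 0 -1.05 45" --pt "-475 -428 -22 0 0 -1.05 45" --pt "-475 -428 -22 0 0 -1.05 45" --pt "-475 -428 -22 0 0 -1.05 45" --pt "-475 -428 -22 0 0 -1.05 45" --pt "-475 -428 -22 0 0 -1.05 45"

```text
t: 2.3
tool_pos: [0.4316, -0.1323, 0.2363]
tool_rot: [0.0, 0.999, -0.043, 0.001]
ft_force: [0.8, -0.6, -0.0]
grip_width: 0.042
```

Run:
```python
from h import *
st(); go((473,-1,240),-0.084)
im,P,c=snap('wrist','w1.png'); print(c); find('wrist',P,['crossbar','pivot','load_end','trigger_pad','station','tote_grip','bottle1_mid'])
# bottle cap pixels in top pic -> ray at z=90
im=cv2.imread('pics/top0.png'); c=bot.get_calibration('top'); P=np.array(c['pose']); f=240/np.tan(np.radians(c['vertical_fov']/2))
def ray(u,v,z):
    d=P[:3,:3]@np.array([(u-c['cx'])/f,-(v-c['cy'])/f,-1]); o=P[:3,3]; return ((o+d*(z-o[2])/d[2])*1000).round()
for u,v in((506,254),(450,306),(502,308)): print(ray(u,v,.09))
```

```text
t 2.3 pos [ 431.6 -132.3  236.3] R [[0.996, -0.085, 0.001], [-0.085, -0.996, -0.0], [0.001, 0.0, -1.0]] q [-0.35 -0.39  1.87 -0.    1.66 -0.27] F [ 0.8 -0.6 -0. ] w 42.0
turn [ 0.    -0.001 -0.001]
shift [  30.1 -134.3   -3.7]
{'vertical_fov': 71.48854463029086, 'cx': 320.7439139594686, 'cy': 238.4804422233293, 'mount': array([[ 9.99999944e-01, -2.64089100e-04, -2.04319962e-04,
         6.16213366e-04],
       [-3.07359860e-04, -9.67136998e-01, -2.54255644e-01,
        -7.14859805e-02],
       [-1.30459251e-04,  2.54255693e-01, -9.67137025e-01,
        -1.65671629e-01],
       [ 0.00000000e+00,  0.00000000e+00,  0.00000000e+00,
         1.00000000e+00]])}
wrist crossbar [(0.62, [473, -3, 115])]
wrist pivot []
wrist load_end [(0.85, [581, -166, 9])]
wrist trigger_pad []
wrist station []
wrist tote_grip []
wrist bottle1_mid []
[ 515. -369.   90.]
[ 418. -260.   90.]
[ 413. -358.   90.]
```

servo_tool --pt "30 -60 -4 0 0 0 45" --pt "30 -120 -4 0 0 0 45" --pt "30 -134 -4 0 0 0 45" --pt "30 -134 -4 0 0 0 45" --pt "30 -134 -4 0 0 0 45" --pt "30 -134 -4 0 0 0 45" --pt "30 -134 -4 0 0 0 45" --pt "30 -134 -4 0 0 0 45"

```text
t: 3.7
tool_pos: [0.4727, -0.0036, 0.2399]
tool_rot: [-0.0, 0.999, -0.043, 0.0]
ft_force: [0.3, -0.9, -0.1]
grip_width: 0.0422
```

Run:
```python
from h import *
st()
im,P,c=snap('wrist','w2.png'); find('wrist',P,['crossbar','pivot','load_end','trigger_pad','station'])
from scipy.optimize import least_squares
```

```text
t 3.7 pos [472.7  -3.6 239.9] R [[0.996, -0.085, 0.0], [-0.085, -0.996, 0.0], [0.0, -0.0, -1.0]] q [-0.06 -0.34  1.83  0.    1.66  0.02] F [ 0.3 -0.9 -0.1] w 42.2
wrist crossbar [(0.83, [472, -4, 113])]
wrist pivot []
wrist load_end [(0.71, [474, -3, 110]), (0.56, [615, 134, 55]), (0.29, [417, 126, 1])]
wrist trigger_pad [(0.77, [615, 134, 52])]
wrist station []
```

View pics/w2.png

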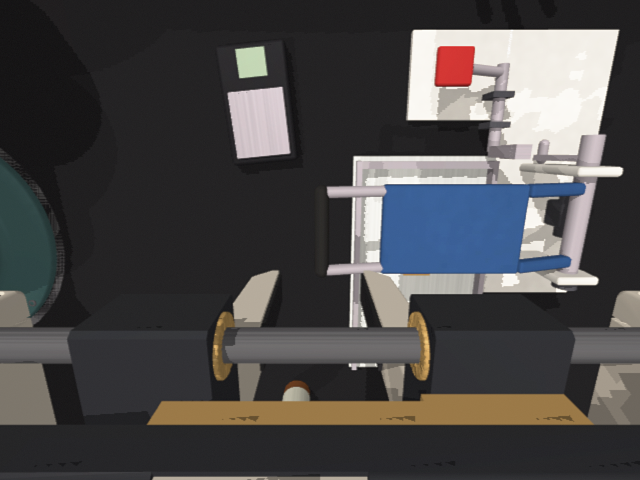

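The wrist view shows the black crossbar at about (323,230) and parallel to the tool's y axis. I'll fit the press pose by casting rays at known features.

```bash
cat >> h.py <<'E'
def ray(P,c,u,v,z):
    f=240/np.tan(np.radians(c['vertical_fov']/2))
    d=P[:3,:3]@np.array([(u-c['cx'])/f,-(v-c['cy'])/f,-1]); o=P[:3,3]; return (o+d*(z-o[2])/d[2])*1000
E
python3 - <<'E'
from h import *
s=bot.read_state(); c=bot.get_calibration('wrist'); P=T(s)@np.array(c['mount'])
im=cv2.imread('pics/w2.png'); hsv=cv2.cvtColor(im,cv2.COLOR_BGR2HSV)
print('bar',ray(P,c,323,230,.115))
m=((hsv[...,0]<6)|(hsv[...,0]>174))&(hsv[...,1]>200)&(hsv[...,2]>100); m[120:]=0
v,u=np.nonzero(m); print('red',ray(P,c,u.mean(),v.mean(),.054), len(u))
m=((hsv[...,0]>100)&(hsv[...,0]<125)&(hsv[...,1]>150)); m[:,530:]=0
cs=max(cv2.findContours(m.astype(np.uint8),0,2)[0],key=cv2.contourArea); r=cv2.minAreaRect(cs); print(r)
for u,v in ((383,185),(527,185),(383,272),(527,272)): print('plate',ray(P,c,u,v,.105))
for u,v in ((353,158),(493,158),(353,365)): print('rail wall',ray(P,c,u,v,.022))
E
```

```text
bar [ 4.75660757e+02 -4.74231579e-01  1.15000000e+02]
red [614.12601559 128.2261563   54.        ] 48
((455.0, 228.5), (87.0, 148.0), 90.0)
plate [532.41631676  33.82008344 105.        ]
plate [660.73470835  22.93059366 105.        ]
plate [529.33923279 -48.83976579 105.        ]
plate [666.69881256 -60.50253879 105.        ]
rail wall [514.74436104  57.19145063  22.        ]
rail wall [670.7611659  43.9533319  22.       ]
rail wall [ 498.7819401  -208.29010712   22.        ]
```

servo_tool --pt "1 -1 60 0 0 0 45" --pt "1 -1 110 0 0 0 45" --pt "1 -1 139 0 0 0 45" --pt "1 -1 139 0 0 0 45" --pt "1 -1 139 0 0 0 0" --pt "1 -1 139 0 0 0 0" --pt "1 -1 139 0 0 0 0" --pt "1 -1 139 0 0 0 0" --squeeze 35

```text
t: 5.0
tool_pos: [0.4735, -0.0023, 0.1015]
tool_rot: [-0.0, 0.999, -0.042, -0.0]
ft_force: [-7.7, 0.4, 7.2]
grip_width: 0.0119
```

Run:
```python
from h import *
st()
b=np.array([-250,30.])
for th in np.linspace(0.1,1.46,18):
    c,s=np.cos(th),np.sin(th)
    n=np.array([b[0]*c+b[1]*s, -b[0]*s+b[1]*c])-b
    print(round(th,2),np.round(n,1))
```

```text
t 5.0 pos [473.5  -2.3 101.5] R [[0.996, -0.085, -0.001], [-0.085, -0.996, 0.0], [-0.001, -0.0, -1.0]] q [-0.06 -0.28  2.01  0.    1.42  0.03] F [-7.7  0.4  7.2] w 11.9
0.1 [ 4.2 24.8]
0.18 [ 9.4 44.3]
0.26 [16.1 63.3]
0.34 [24.3 81.7]
0.42 [34.  99.3]
0.5 [ 45.  116.2]
0.58 [ 57.3 132.1]
0.66 [ 70.9 147. ]
0.74 [ 85.6 160.7]
0.82 [101.4 173.3]
0.9 [118.1 184.5]
0.98 [135.7 194.3]
1.06 [154.  202.8]
1.14 [172.9 209.7]
1.22 [192.3 215.1]
1.3 [212.  218.9]
1.38 [232.  221.2]
1.46 [252.2 221.8]
```

servo_tool --pt "2 0 -13 0 0 0 0" --pt "4 0 -25 0 0 0 0" --pt "9 0 -44 0 0 0 0" --pt "16 0 -63 0 0 0 0" --pt "24 0 -82 0 0 0 0" --pt "34 0 -99 0 0 0 0" --pt "45 0 -116 0 0 0 0" --pt "57 0 -132 0 0 0 0" --squeeze 45

```text
t: 6.0
tool_pos: [0.5294, -0.007, 0.2354]
tool_rot: [-0.0, 0.999, -0.042, -0.002]
ft_force: [-20.1, 1.5, 1.9]
grip_width: 0.0117
```

servo_tool --pt "14 0 -15 0 0 0 0" --pt "28 0 -29 0 0 0 0" --pt "44 0 -41 0 0 0 0" --pt "61 0 -52 0 0 0 0" --pt "78 0 -62 0 0 0 0" --pt "97 0 -71 0 0 0 0" --pt "116 0 -78 0 0 0 0" --pt "135 0 -83 0 0 0 0"

```text
t: 7.0
tool_pos: [0.6651, -0.0186, 0.321]
tool_rot: [0.0, 0.999, -0.042, 0.001]
ft_force: [-16.4, 0.8, 14.5]
grip_width: 0.0119
```

servo_tool --pt "20 0 -4 0 0 0 0" --pt "40 0 -6 0 0 0 0" --pt "52 0 -7 0 0 0 0" --pt "62 0 -7 0 0 0 0" --pt "62 0 -7 0 0 0 0" --pt "62 0 -7 0 0 0 0" --pt "62 0 -7 0 0 0 0" --pt "62 0 -7 0 0 0 0"

```text
t: 8.0
tool_pos: [0.7268, -0.024, 0.3263]
tool_rot: [0.0, 0.999, -0.043, 0.001]
ft_force: [-9.7, -0.1, 5.2]
grip_width: 0.0118
```

servo_tool --pt "-8 0 0 0 0 0 0" --pt "-14 0 0 0 0 0 0" --pt "-20 0 1 0 0 0 0" --pt "-22 0 1 0 0 0 0" --pt "-22 0 1 0 0 0 0" --pt "-22 0 1 0 0 0 0" --pt "-22 0 1 0 0 0 0" --pt "-22 0 1 0 0 0 0"

```text
t: 9.0
tool_pos: [0.7058, -0.0223, 0.3257]
tool_rot: [0.0, 0.999, -0.043, 0.003]
ft_force: [-1.1, -1.9, 7.8]
grip_width: 0.0116
```

servo_tool --pt "-2 0 0 0 0 0 0" --pt "-4 0 0 0 0 0 0" --pt "-4 0 0 0 0 0 0" --pt "-4 0 0 0 0 0 0" --pt "-4 0 0 0 0 0 0" --pt "-4 0 0 0 0 0 0" --pt "-4 0 0 0 0 0 0" --pt "-4 0 0 0 0 0 0"

```text
t: 10.0
tool_pos: [0.7026, -0.0221, 0.3256]
tool_rot: [0.0, 0.999, -0.043, 0.004]
ft_force: [7.5, -2.7, 6.4]
grip_width: 0.012
```

The sear holds: pulling back 3 mm is resisted with +7.5 N. I'll release the bar and rise.

servo_tool --pt "3 0 0 0 0 0 0" --pt "3 0 0 0 0 0 40" --pt "3 0 0 0 0 0 40" --pt "3 0 0 0 0 0 40" --pt "3 0 0 0 0 0 40" --pt "3 0 -20 0 0 0 40" --pt "3 0 -60 0 0 0 40" --pt "3 0 -90 0 0 0 40"

```text
t: 11.0
tool_pos: [0.7038, -0.0219, 0.4153]
tool_rot: [-0.0, 0.999, -0.042, 0.001]
ft_force: [0.4, 0.1, 0.1]
grip_width: 0.0373
```

Run:
```python
from h import *
st()
for cam in('top','scene'):
  im,P,c=snap(cam,cam+'1.png'); find(cam,P,['crossbar','station','load_end','tote_grip','tote','trigger_pad'])
cv2.imwrite('pics/s1c.png',im)
go((490,300,300),np.pi/2-0.06)
```

```text
t 11.0 pos [703.8 -21.9 415.3] R [[0.996, -0.085, 0.002], [-0.085, -0.996, -0.0], [0.002, -0.0, -1.0]] q [-0.07  0.2   1.03  0.    1.91  0.02] F [0.4 0.1 0.1] w 37.3
top crossbar [(0.69, [642, -372, 4]), (0.65, [496, 337, 2])]
top station []
top load_end [(0.69, [582, -159, 9])]
top tote_grip [(0.65, [495, 338, 1]), (0.63, [489, 337, 71])]
top tote [(0.87, [496, 339, 4])]
top trigger_pad [(0.7, [521, -371, 49]), (0.59, [614, 132, 58])]
scene crossbar [(0.62, [709, -27, 335])]
scene station [(0.63, [597, -20, 5]), (0.35, [636, 343, 2])]
scene load_end [(0.62, [581, -162, 4])]
scene tote_grip [(0.98, [496, 337, 63]), (0.63, [416, -362, 44]), (0.47, [638, 346, 2])]
scene tote [(0.74, [495, 336, -1]), (0.29, [636, 345, 0])]
scene trigger_pad [(0.71, [613, 131, 53]), (0.31, [637, 346, 1])]
turn [0.    0.    1.546]
shift [-240.5 -302.6  111.7]
```

View pics/top1.png

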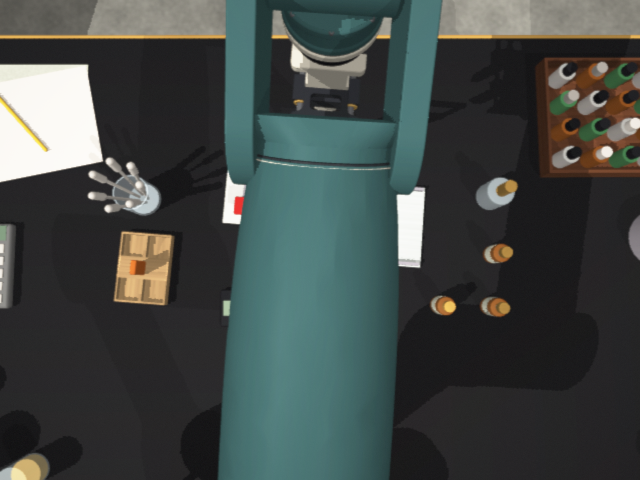

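Cocked: the crossbar reads z = 335 mm. Next I'll hover above the tote.

servo_tool --pt "-40 -50 0 0 0 -0.18 40" --pt "-80 -110 30 0 0 -0.36 40" --pt "-120 -170 60 0 0 -0.54 40" --pt "-160 -230 90 0 0 -0.72 40" --pt "-200 -280 120 0 0 -0.9 40" --pt "-230 -320 150 0 0 -1.08 40" --pt "-241 -340 185 0 0 -1.26 40" --pt "-241 -340 185 0 0 -1.44 40"

```text
t: 12.7
tool_pos: [0.4907, 0.3389, 0.2246]
tool_rot: [-0.0, 0.777, 0.63, -0.001]
ft_force: [0.2, -0.8, 0.0]
grip_width: 0.0371
```

servo_tool --pt "0 0 0 0 0 -0.11 40" --pt "0 0 0 0 0 -0.11 40" --pt "0 0 0 0 0 -0.11 40" --pt "0 0 0 0 0 -0.11 40" --pt "0 0 0 0 0 -0.11 40" --pt "0 0 0 0 0 -0.11 40" --pt "0 0 0 0 0 -0.11 40" --pt "0 0 0 0 0 -0.11 40"

```text
t: 13.7
tool_pos: [0.4927, 0.3373, 0.2269]
tool_rot: [0.0, 0.744, 0.669, 0.0]
ft_force: [0.4, 0.0, 0.0]
grip_width: 0.037
```

```bash
cat >> h.py <<'E'
def tote(name):
    im,P,c=snap('wrist',name); hsv=cv2.cvtColor(im,cv2.COLOR_BGR2HSV)
    m=((hsv[...,0]<14)&(hsv[...,1]>215)&(hsv[...,2]>150)).astype(np.uint8)
    k=cv2.connectedComponentsWithStats(m)
    i=1+np.argmax(k[2][1:,4]); print('orange',k[2][i],k[3][i],'top~',ray(P,c,*k[3][i],.08))
    find('wrist',P,['tote_grip','tote'])
    mk=bot.silhouettes('wrist','tote')
    if mk:
        cs=max(cv2.findContours(mk[0]['mask'].astype(np.uint8),0,2)[0],key=cv2.contourArea)
        w_=np.array([ray(P,c,*p,.022)[:2] for p in cs[:,0].astype(float)],np.float32)
        print('score',mk[0]['score'],cv2.minAreaRect(w_))
    return im,P,c
E
python3 - <<'E'
from h import *
st(); tote('w3.png')
E
```

```text
t 13.7 pos [492.7 337.3 226.9] R [[0.106, 0.994, 0.0], [0.994, -0.106, 0.0], [0.0, 0.0, -1.0]] q [ 0.56 -0.06  1.6   0.    1.59 -0.91] F [0.4 0.  0. ] w 37.0Traceback (most recent call last):
  File "<stdin>", line 2, in <module>
  File "h.py", line 38, in tote
    i=1+np.argmax(k[2][1:,4]); print('orange',k[2][i],k[3][i],'top~',ray(P,c,*k[3][i],.08))
        ~~~~~~~~~^^^^^^^^^^^^
    return _wrapfunc(a, 'argmax', axis=axis, out=out, **kwds)
    return bound(*args, **kwds)
ValueError: attempt to get argmax of an empty sequence
```

View pics/w3.png

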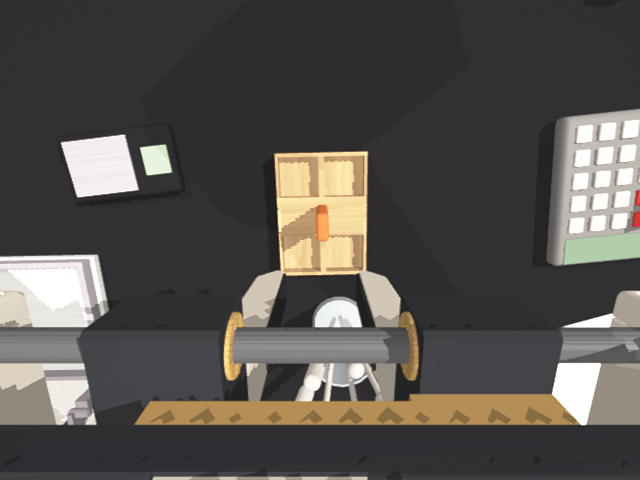

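The wrist view shows the tote squarely aligned, with rim corners at (276,153), (367,153), (368,273) and (278,275), and the orange grip at (322,222).

Run:
```python
from h import *
c=bot.get_calibration('wrist'); P=T(bot.read_state())@np.array(c['mount'])
p=np.array([ray(P,c,u,v,.022)[:2] for u,v in((276,153),(367,153),(368,274),(278,275))]); print(p.round(1),p.mean(0), cv2.minAreaRect(p.astype(np.float32)))
d=(p[3]-p[0]+p[2]-p[1]); print('long axis yaw',np.arctan2(d[1],d[0]))
im=cv2.imread('pics/w3.png'); hsv=cv2.cvtColor(im,cv2.COLOR_BGR2HSV); print(hsv[210,322],hsv[230,322])
find('wrist',P,['tote_grip','tote'])
```

```text
[[420.7 297.7]
 [431.  395.1]
 [569.4 386.6]
 [559.5 280.6]] [495.1517266 339.9992317] ((494.8629150390625, 340.098388671875), (106.40587615966797, 139.74993896484375), 84.6478042602539)
long axis yaw -0.09238168189897945
[ 10 183 212] [ 14 164 254]
wrist tote_grip [(0.59, [493, 339, 68])]
wrist tote [(0.69, [496, 339, 1])]
```

servo_tool --pt "2 2 60 0 0 -0.012 40" --pt "2 2 120 0 0 -0.012 40" --pt "2 2 160 0 0 -0.012 40" --pt "2 2 179 0 0 -0.012 40" --pt "2 2 179 0 0 -0.012 40" --pt "2 2 179 0 0 -0.012 0" --pt "2 2 179 0 0 -0.012 0" --pt "2 2 179 0 0 -0.012 0" --squeeze 40

```text
t: 14.85
tool_pos: [0.4953, 0.3392, 0.0488]
tool_rot: [0.0, 0.739, 0.673, 0.001]
ft_force: [-0.4, 1.3, 5.9]
grip_width: 0.0117
```

servo_tool --pt "0 0 0 0 0 0 0" --pt "0 0 -30 0 0 0 0" --pt "0 0 -70 0 0 0 0" --pt "0 0 -120 0 0 0 0" --pt "0 0 -180 0 0 0 0" --pt "0 0 -200 0 0 0 0" --pt "0 0 -200 0 0 0 0" --pt "0 0 -200 0 0 0 0"

```text
t: 15.85
tool_pos: [0.4944, 0.3388, 0.2452]
tool_rot: [-0.0, 0.739, 0.673, -0.002]
ft_force: [0.4, 0.4, -3.5]
grip_width: 0.0117
```

Run:
```python
from h import *
s=st(); im,P,c=snap('wrist','w4.png'); find('wrist',P,['tote_grip','tote'])
go((580,-161,250),np.pi/2-0.084)
```

```text
t 15.85 pos [494.4 338.8 245.2] R [[0.094, 0.996, -0.003], [0.996, -0.094, -0.002], [-0.002, -0.003, -1.0]] q [ 0.56 -0.05  1.57 -0.    1.63 -0.92] F [ 0.4  0.4 -3.5] w 11.7
wrist tote_grip [(0.63, [496, 338, 262])]
wrist tote [(0.67, [494, 340, 198])]
turn [-0.002  0.002 -0.01 ]
shift [-489.7  131.9   -3.6]
```

Run:
```python
from h import *
im,P,c=snap('top','top2.png'); find('top',P,['load_end','station','pivot','trigger_pad'])
cv2.imwrite('pics/top2c.png',cv2.resize(im[110:290,210:440],None,fx=3.3,fy=3.3,interpolation=cv2.INTER_CUBIC))
```

```text
top load_end [(0.91, [583, -159, 9])]
top station [(0.59, [595, -15, 8])]
top pivot [(0.95, [722, -21, 87]), (0.36, [418, -258, 48])]
top trigger_pad [(0.6, [613, 136, 56])]
```

View pics/top2c.png

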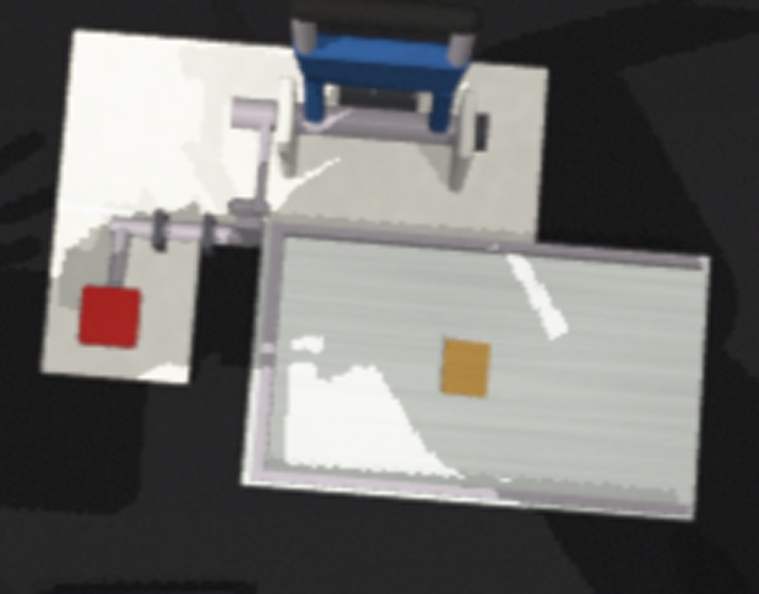

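The crop shows the cocked blue arm, the red pad at (109,317), the empty rail with outer corners at (262,220), (708,258), (693,520) and (243,486), and the tongue at (465,369). I'll fit the station pose from these.

Run:
```python
from h import *
from scipy.optimize import least_squares
c=bot.get_calibration('top'); P=np.array(c['pose'])
g=lambda x,y,z: ray(P,c,(x+.5)/3.3+210-.5,(y+.5)/3.3+110-.5,z)[:2]
fr,fl,nr,nl=g(708,258,.022),g(262,220,.022),g(693,520,.022),g(243,486,.022)
print(fr,fl,nr,nl,np.linalg.norm(fr-nr),np.linalg.norm(fl-nl),np.linalg.norm(fr-fl))
pad=g(109,317,.054); ton=g(465,369,.012); re=(fr+nr)/2; le=(fl+nl)/2
print('pad',pad,'tongue',ton,'rightend',re,'leftend',le)
crossb=np.array([473.8,-2.]); piv=np.array([721.7,-22])
def f(p):
    a=p[2]; X=np.array([np.cos(a),np.sin(a)]); Y=np.array([-X[1],X[0]]); S=p[:2]
    w=lambda x,y:S+x*X+y*Y
    return np.r_[pad-w(9,150),ton-w(0,-75.5),re-w(0,-215),(le-S)@X,.7*(crossb-w(-120,0)),.7*(piv-w(130,0))]
r=least_squares(f,[593,-12,-.084]); print(r.x,r.fun.round(1))
a=r.x[2]; print('load',r.x[:2]-150*np.array([-np.sin(a),np.cos(a)]), 'dir', np.arctan2(*(le-re)[::-1])-np.pi/2)
```

```text
[ 654.96439776 -231.42271256] [679.91404422  45.42468357] [ 492.53865898 -218.3829918 ] [514.8059363   57.13472376] 162.94831982930395 165.52284538035028 277.96936091159995
pad [614.78532269 135.33326976] tongue [587.43487302 -80.35859109] rightend [ 573.75152837 -224.90285218] leftend [597.35999026  51.27970367]
[ 5.92787062e+02 -1.01630816e+01 -8.63152252e-02] [ 0.1 -3.2  1.2  5.  -0.5 -0.5 -0.7  0.4 -1.5 -0.4 -0.4]
load [ 579.85584882 -159.60465463] dir -0.0852740672461767
```

servo_tool --pt "-40 11 0 0 0 -0.008 0" --pt "-90 24 0 0 0 -0.008 0" --pt "-140 37 0 0 0 -0.008 0" --pt "-190 51 0 0 0 -0.008 0" --pt "-240 64 0 0 0 -0.008 0" --pt "-290 78 0 0 0 -0.008 0" --pt "-340 91 0 0 0 -0.008 0" --pt "-390 104 0 0 0 -0.008 0"

```text
t: 17.25
tool_pos: [0.5619, -0.0606, 0.2479]
tool_rot: [0.0, 0.737, 0.676, 0.0]
ft_force: [0.7, 1.0, -3.9]
grip_width: 0.0117
```

servo_tool --pt "-40 11 0 0 0 0 0" --pt "-75 20 30 0 0 0 0" --pt "-95 26 60 0 0 0 0" --pt "-103 28 90 0 0 0 0" --pt "-103 28 120 0 0 0 0" --pt "-103 28 120 0 0 0 0" --pt "-103 28 120 0 0 0 0" --pt "-103 28 120 0 0 0 0"

```text
t: 18.25
tool_pos: [0.5816, -0.164, 0.1295]
tool_rot: [0.001, 0.737, 0.676, 0.001]
ft_force: [-0.7, -0.0, -3.4]
grip_width: 0.0122
```

Run:
```python
from h import *
s=st(); im,P,c=snap('wrist','w5.png'); find('wrist',P,['tote_grip','tote'])
go((579.4,-164.6,90),np.pi/2-0.086)
```

```text
t 18.25 pos [ 581.6 -164.   129.5] R [[0.085, 0.996, 0.002], [0.996, -0.085, -0.001], [-0.0, 0.002, -1.0]] q [-0.32 -0.    1.71  0.    1.43 -1.8 ] F [-0.7 -0.  -3.4] w 12.2
wrist tote_grip [(0.61, [579, -163, 150])]
wrist tote [(0.72, [581, -161, 80])]
turn [0.001 0.    0.   ]
shift [-0.8 -1.9 38.8]
```

View pics/w5.png

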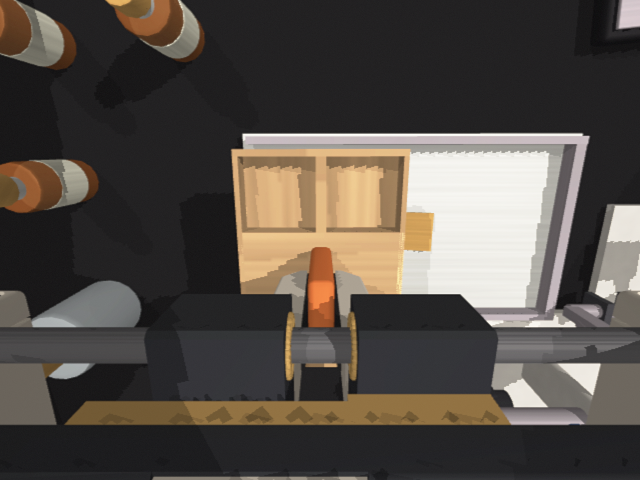

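Run:
```python
from h import *
c=bot.get_calibration('wrist'); P=T(bot.read_state())@np.array(c['mount'])
a=-.0863; X=np.array([np.cos(a),np.sin(a)]); Y=np.array([-X[1],X[0]]); S=np.array([592.8,-10.2])
f=lambda u,v,z:(lambda q:np.round([(q-S)@X,(q-S)@Y],1))(ray(P,c,u,v,z)[:2])
print('tongue',f(426,211,.010),f(430,251,.010)); print('wall in',f(250,144,.022),f(560,145,.022),'far',f(540,313,.022),'stop',f(567,145,.022),f(557,300,.022))
print('tote edge',f(233,150,.1035),f(409,150,.1035),'TCP',(np.array([581.6,-164])-S)@X)
```

```text
tongue [-17.5 -62.2] [ 18.5 -55.7]
wall in [ -72.8 -208.6] [-72.3  35. ] far [72.8 43.7] stop [-72.3  40.5] [60.1 56.7]
tote edge [ -68.1 -201.5] [ -68.2 -104.1] TCP 2.0981518623506634
```

servo_tool --pt "-1 -2 20 0 0 0 0" --pt "-1 -2 40 0 0 0 0" --pt "-1 -2 52 0 0 0 0" --pt "-1 -2 58 0 0 0 0" --pt "-1 -2 64 0 0 0 0" --pt "-1 -2 69 0 0 0 0" --pt "-1 -2 72 0 0 0 0" --pt "-1 -2 72 0 0 0 0"

```text
t: 19.4
tool_pos: [0.5792, -0.1648, 0.0568]
tool_rot: [0.0, 0.737, 0.676, 0.0]
ft_force: [-4.1, 0.5, 5.0]
grip_width: 0.0118
```

servo_tool --pt "0 0 0 0 0 0 40" --pt "0 0 0 0 0 0 40" --pt "0 0 0 0 0 0 40" --pt "0 0 0 0 0 0 40" --pt "0 0 -40 0 0 0 40" --pt "0 0 -90 0 0 0 40" --pt "0 0 -140 0 0 0 40" --pt "0 0 -170 0 0 0 40"

```text
t: 20.4
tool_pos: [0.5793, -0.1649, 0.2288]
tool_rot: [0.001, 0.737, 0.676, 0.001]
ft_force: [0.6, -0.2, 0.1]
grip_width: 0.0374
```

Run:
```python
from h import *
s=st(); im,P,c=snap('wrist','w6.png'); find('wrist',P,['tote_grip','tote','bottle1_mid','bottle2_mid','bottle3_mid','bottle4_mid'])
im,P,c=snap('scene','s6.png'); find('scene',P,['tote_grip','bottle1_mid','bottle2_mid','bottle3_mid'])
im,P,c=snap('top','t6.png'); find('top',P,['tote_grip','bottle1_mid','bottle2_mid','bottle3_mid'])
```

```text
t 20.4 pos [ 579.3 -164.9  228.8] R [[0.086, 0.996, 0.003], [0.996, -0.086, -0.001], [-0.001, 0.003, -1.0]] q [-0.32 -0.05  1.59  0.    1.59 -1.8 ] F [ 0.6 -0.2  0.1] w 37.4
wrist tote_grip [(0.67, [581, -166, 76]), (0.57, [618, 133, 54])]
wrist tote [(0.62, [578, -166, 6]), (0.36, [617, 135, 55])]
wrist bottle1_mid [(0.82, [519, -370, 45])]
wrist bottle2_mid []
wrist bottle3_mid [(0.59, [417, -360, 47])]
wrist bottle4_mid [(0.64, [417, -257, 44])]
scene tote_grip [(0.65, [582, -169, 73])]
scene bottle1_mid [(0.46, [520, -375, 40]), (0.21, [583, -164, 2])]
scene bottle2_mid [(0.35, [581, -165, 70])]
scene bottle3_mid [(0.59, [414, -363, 46])]
top tote_grip [(0.83, [572, -165, 76])]
top bottle1_mid [(0.4, [702, -23, 340])]
top bottle2_mid []
top bottle3_mid []
```

View pics/w6.png

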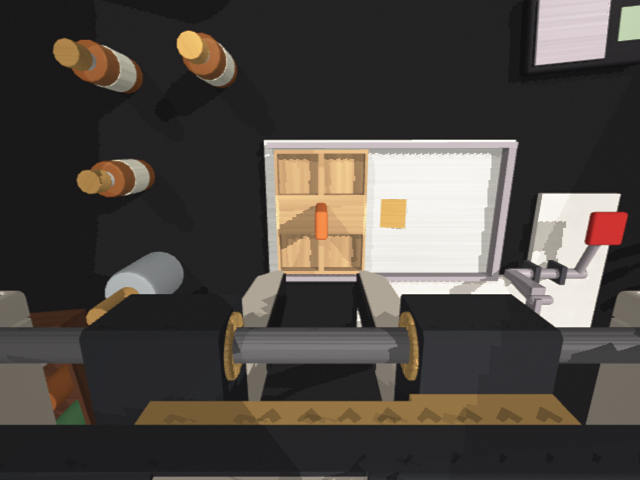

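The tote is seated in the rail. The bottle caps show at (95,182), (68,53) and (190,45). I'll work out their positions and the moves.

```bash
cat >> h.py <<'E'
A_=-.0863; X_=np.array([np.cos(A_),np.sin(A_)]); Y_=np.array([-X_[1],X_[0]]); S_=np.array([592.8,-10.2])
def S2W(x,y): return S_+x*X_+y*Y_
def W2S(p): d=np.array(p)[:2]-S_; return np.array([d@X_,d@Y_])
E
python3 - <<'E'
from h import *
c=bot.get_calibration('wrist'); P=T(bot.read_state())@np.array(c['mount'])
for u,v in((95,182),(68,53),(190,45)): print(ray(P,c,u,v,.09).round(1))
print('tote corners S',[W2S(ray(P,c,u,v,.03)).round(1) for u,v in((276,151),(367,151),(277,272),(367,272))], 'tcp',W2S(bot.read_state()['tool_pos']*np.array([1000,1000,1000])) if 0 else W2S(np.array(bot.read_state()['tool_pos'])*1000))
go((519,-445,230))
for n in((-44,-25),(-44,25),(44,-25),(44,25)): print(n,S2W(n[0],n[1]-155).round(1))
E
```

```text
[ 519.3 -361.3   90. ]
[ 415.1 -356.5   90. ]
[ 417.8 -256.2   90. ]
tote corners S [array([ -69.9, -201. ]), array([ -70. , -105.6]), array([  64.8, -204.3]), array([  64.7, -100.7])] tcp [  -0.50346292 -155.19614249]
shift [-284.3  -35.7   -4.2]
(-44, -25) [ 533.4 -185.7]
(-44, 25) [ 537.8 -135.9]
(44, -25) [ 621.1 -193.3]
(44, 25) [ 625.4 -143.5]
```

servo_tool --pt "-60 -12 0 0 0 0 75" --pt "-120 -24 0 0 0 0 75" --pt "-170 -34 0 0 0 0 75" --pt "-209 -42 0 0 0 0 75" --pt "-209 -42 0 0 0 0 75" --pt "-209 -42 0 0 0 0 75" --pt "-209 -42 0 0 0 0 75" --pt "-209 -42 0 0 0 0 75"

```text
t: 22.25
tool_pos: [0.5196, -0.3687, 0.226]
tool_rot: [0.0, 0.736, 0.677, 0.0]
ft_force: [-0.1, -0.2, 0.1]
grip_width: 0.0696
```

Run:
```python
from h import *
s=st(); im,P,c=snap('wrist','w7.png'); find('wrist',P,['bottle1_mid'])
for nm in ['bottle1_mid']:
  for d in bot.silhouettes('wrist',nm)[:4]:
    v,u=np.nonzero(d['mask']); print(d['score'],u.min(),u.max(),v.min(),v.max(),len(u))
```

```text
t 22.25 pos [ 519.6 -368.7  226. ] R [[0.085, 0.996, 0.0], [0.996, -0.085, -0.0], [-0.0, 0.0, -1.0]] q [-0.66  0.03  1.52  0.    1.59 -2.14] F [-0.1 -0.2  0.1] w 69.6
wrist bottle1_mid [(0.73, [519, -371, 47])]
0.94 301 336 196 238 1201
```

View pics/w7.png

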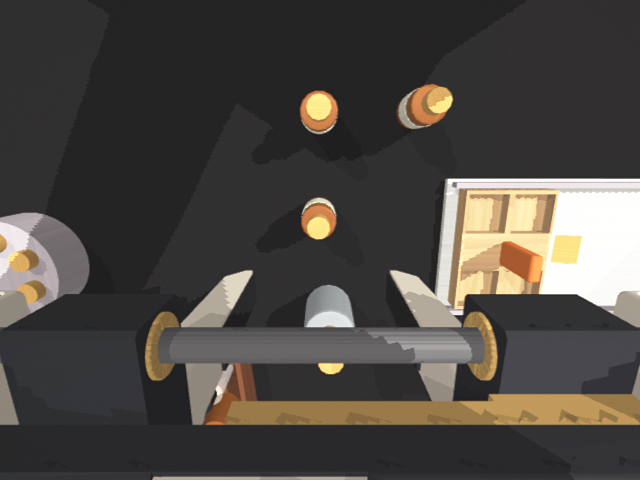

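The three caps are at (319,229) for A, (319,107) for B and (440,99) for C.

Run:
```python
from h import *
c=bot.get_calibration('wrist'); P=T(bot.read_state())@np.array(c['mount'])
for u,v in((319,228.5),(319,106.5),(440,99.5)): print(ray(P,c,u,v,.09).round(1))
```

```text
[ 519.4 -369.4   90. ]
[ 413.8 -360.3   90. ]
[ 417.  -258.2   90. ]
```

servo_tool --pt "-1 0 60 0 0 0 75" --pt "-1 0 120 0 0 0 75" --pt "-1 0 170 0 0 0 75" --pt "-1 0 199 0 0 0 75" --pt "-1 0 199 0 0 0 75" --pt "-1 0 199 0 0 0 0" --pt "-1 0 199 0 0 0 0" --pt "-1 0 199 0 0 0 0" --squeeze 20

```text
t: 23.4
tool_pos: [0.5195, -0.3707, 0.028]
tool_rot: [0.001, 0.737, 0.676, 0.0]
ft_force: [-1.2, -0.2, -0.9]
grip_width: 0.0443
```

servo_tool --pt "0 0 0 0 0 0 0" --pt "0 0 -30 0 0 0 0" --pt "0 0 -80 0 0 0.17 0" --pt "0 0 -130 0 0 0.34 0" --pt "0 0 -150 0 0 0.51 0" --pt "0 0 -150 0 0 0.68 0" --pt "0 0 -150 0 0 0.85 0" --pt "0 0 -150 0 0 1.02 0"

```text
t: 24.4
tool_pos: [0.519, -0.3703, 0.1768]
tool_rot: [-0.0, 0.974, 0.228, -0.0]
ft_force: [-0.1, -0.7, -0.8]
grip_width: 0.036
```

Run:
```python
from h import *
s=st(); go((*S2W(44,-180),190),A_); go((*S2W(44,-180),42),A_)
```

```text
t 24.4 pos [ 519.  -370.3  176.8] R [[0.896, 0.443, -0.0], [0.443, -0.896, 0.0], [-0.0, -0.0, -1.0]] q [-0.66  0.05  1.58  0.    1.51 -1.12] F [-0.1 -0.7 -0.8] w 36.0
turn [-0.     0.     0.546]
shift [ 170.  -113.4  -13.2]
turn [-0.     0.     0.546]
shift [ 170.1 -113.3  134.8]
```

servo_tool --pt "40 -27 -3 0 0 0.15 0" --pt "80 -54 -3 0 0 0.3 0" --pt "120 -80 -3 0 0 0.45 0" --pt "150 -100 -3 0 0 0.546 0" --pt "170 -113 -3 0 0 0.546 0" --pt "170 -113 -3 0 0 0.546 0" --pt "170 -113 -3 0 0 0.546 0" --pt "170 -113 -3 0 0 0.546 0"

```text
t: 25.4
tool_pos: [0.62, -0.1941, 0.1799]
tool_rot: [0.0, 0.999, -0.041, 0.0]
ft_force: [0.3, -0.5, -1.9]
grip_width: 0.0354
```

Run:
```python
from h import *
s=st(); im,P,c=snap('wrist','w8.png'); find('wrist',P,['bottle1_mid','tote_grip'])
print(W2S(np.array(s['tool_pos'])*1000))
```

```text
t 25.4 pos [ 620.  -194.1  179.9] R [[0.997, -0.081, 0.0], [-0.081, -0.997, -0.0], [0.0, 0.0, -1.0]] q [-0.34  0.07  1.55 -0.    1.52 -0.26] F [ 0.3 -0.5 -1.9] w 35.4
wrist bottle1_mid [(0.61, [618, -192, 196])]
wrist tote_grip [(0.83, [579, -167, 76])]
[  42.93713697 -180.88144903]
```

View pics/w8.png

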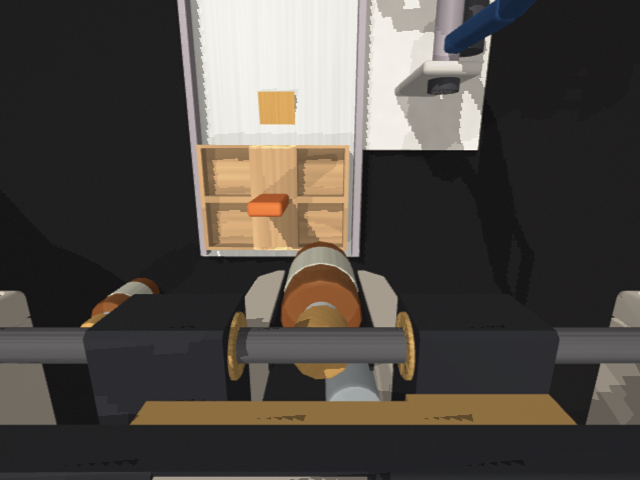

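The bottle is held upright. The tote rim corners are at about (198,146), (349,146), (350,250) and (205,251).

Run:
```python
from h import *
c=bot.get_calibration('wrist'); P=T(bot.read_state())@np.array(c['mount'])
for u,v in((198,146),(349,146),(350,248),(205,250)): print(W2S(ray(P,c,u,v,.03)).round(1))
print('pocket near', W2S(ray(P,c,322,201,.03)).round(1),W2S(ray(P,c,322,245,.03)).round(1))
print('grip top', W2S(ray(P,c,268,199,.088)).round(1))
for y in (-180,-155): print(S2W(44,y)); 
go((*S2W(44,-180),44),A_)
```

```text
[ -68.6 -105.4]
[  69.1 -104.7]
[  72.7 -201.6]
[ -70.5 -204.4]
pocket near [  44.8 -155.2] [  45.  -198.7]
grip top [   2.7 -145.4]
[ 621.12152738 -193.32261217]
[ 623.27635031 -168.41565053]
turn [ 0.    -0.     0.005]
shift [  1.   -0.6 135.9]
```

servo_tool --pt "1.5 -1.2 30 0 0 0.005 0" --pt "1.5 -1.2 70 0 0 0.005 0" --pt "1.5 -1.2 100 0 0 0.005 0" --pt "1.5 -1.2 115 0 0 0.005 0" --pt "1.5 -1.2 125 0 0 0.005 0" --pt "1.5 -1.2 131 0 0 0.005 0" --pt "1.5 -1.2 135 0 0 0.005 0" --pt "1.5 -1.2 136 0 0 0.005 0"

```text
t: 26.55
tool_pos: [0.6221, -0.1922, 0.0442]
tool_rot: [0.0, 0.999, -0.043, 0.0]
ft_force: [-0.3, 1.2, -1.5]
grip_width: 0.0359
```

servo_tool --pt "0 0 1 0 0 0 0" --pt "0 0 1 0 0 0 50" --pt "0 0 1 0 0 0 50" --pt "0 0 1 0 0 0 50" --pt "0 0 -20 0 0 0 50" --pt "0 0 -70 0 0 0 50" --pt "0 0 -120 0 0 0 50" --pt "0 0 -150 0 0 0 75"

```text
t: 27.55
tool_pos: [0.6224, -0.1922, 0.1986]
tool_rot: [0.001, 0.999, -0.043, 0.002]
ft_force: [0.1, -0.3, -0.4]
grip_width: 0.0523
```

Run:
```python
from h import *
s=st(); go((415,-360,195),A_)
im,P,c=snap('top','t8.png'); 
cv2.imwrite('pics/t8c.png',cv2.resize(im[150:330,350:530],None,fx=3,fy=3))
```

```text
t 27.55 pos [ 622.4 -192.2  198.6] R [[0.996, -0.086, 0.004], [-0.086, -0.996, -0.001], [0.004, 0.001, -1.0]] q [-0.34  0.07  1.52 -0.    1.54 -0.25] F [ 0.1 -0.3 -0.4] w 52.3
turn [ 0.001 -0.004  0.   ]
shift [-192.2  184.9    3.1]
```

View pics/t8c.png

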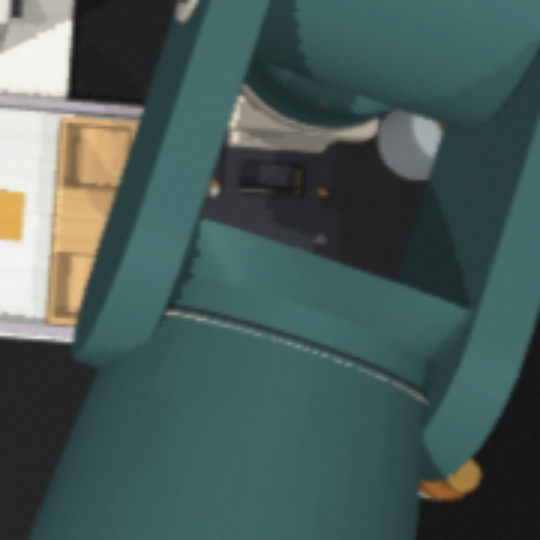

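That view is blocked by the robot's forearm, so it tells me nothing. I'll move over bottle B.

servo_tool --pt "-40 39 3 0 0 0 75" --pt "-80 77 3 0 0 0 75" --pt "-120 115 3 0 0 0 75" --pt "-160 154 3 0 0 0 75" --pt "-192 185 3 0 0 0 75" --pt "-192 185 3 0 0 0 75" --pt "-192 185 3 0 0 0 75" --pt "-192 185 3 0 0 0 75"

```text
t: 28.6
tool_pos: [0.4155, -0.3593, 0.1912]
tool_rot: [0.0, 0.999, -0.042, 0.0]
ft_force: [0.4, 0.2, -0.3]
grip_width: 0.0698
```

```bash
cat >> h.py <<'E'
def caps(name):
    """brass cap blobs in wrist picture -> world at z=.09"""
    im,P,c=snap('wrist',name); hsv=cv2.cvtColor(im,cv2.COLOR_BGR2HSV)
    m=((hsv[...,0]>15)&(hsv[...,0]<28)&(hsv[...,1]>110)&(hsv[...,2]>170)).astype(np.uint8); m[300:]=0
    k=cv2.connectedComponentsWithStats(m)
    for i in range(1,k[0]):
        if 80<k[2][i,4]<3000: print('blob',k[2][i],ray(P,c,*(k[2][i,:2]+k[2][i,2:4]/2-.5),.09).round(1))
    return im,P,c
E
python3 - <<'E'
from h import *
s=st(); im,P,c=caps('w9.png'); find('wrist',P,['bottle1_mid','bottle2_mid','bottle4_mid'])
E
```

```text
t 28.6 pos [ 415.5 -359.3  191.2] R [[0.996, -0.085, 0.0], [-0.085, -0.996, -0.0], [0.0, 0.0, -1.0]] q [-0.76 -0.15  1.75  0.    1.54 -0.67] F [ 0.4  0.2 -0.3] w 69.8
blob [293  95  34  32 159] [ 416.3 -258.2   90. ]
blob [ 566  213   74   42 1479] [ 648.2 -373.5   90. ]
blob [305 225  27  28 128] [ 414.  -357.9   90. ]
wrist bottle1_mid []
wrist bottle2_mid []
wrist bottle4_mid [(0.75, [417, -256, 47])]
```

servo_tool --pt "-1 0 50 0 0 0 75" --pt "-1 0 100 0 0 0 75" --pt "-1 0 145 0 0 0 75" --pt "-1 0 164 0 0 0 75" --pt "-1 0 164 0 0 0 0" --pt "-1 0 164 0 0 0 0" --pt "-1 0 164 0 0 0 0" --pt "-1 0 164 0 0 0 0"

```text
t: 29.8
tool_pos: [0.4141, -0.3602, 0.0279]
tool_rot: [0.001, 0.999, -0.043, 0.001]
ft_force: [0.1, -1.0, 5.3]
grip_width: 0.0358
```

servo_tool --pt "0 0 0 0 0 0 0" --pt "0 0 -30 0 0 0 0" --pt "0 0 -80 0 0 0 0" --pt "0 0 -130 0 0 0 0" --pt "0 0 -154 0 0 0 0" --pt "0 0 -154 0 0 0 0" --pt "0 0 -154 0 0 0 0" --pt "0 0 -154 0 0 0 0"

```text
t: 30.8
tool_pos: [0.4134, -0.3595, 0.1792]
tool_rot: [-0.001, 0.999, -0.043, -0.001]
ft_force: [0.0, -0.7, -1.6]
grip_width: 0.0356
```

Run:
```python
from h import *
s=st(); go((*S2W(-43.5,-179.5),182),A_)
```

```text
t 30.8 pos [ 413.4 -359.5  179.2] R [[0.996, -0.086, -0.002], [-0.086, -0.996, 0.002], [-0.002, -0.001, -1.0]] q [-0.76 -0.15  1.77  0.    1.53 -0.68] F [ 0.  -0.7 -1.6] w 35.6
turn [-0.001  0.002  0.   ]
shift [ 105.2 -183.9   -2.7]
```

servo_tool --pt "25 -44 -3 0 0 0 0" --pt "50 -88 -3 0 0 0 0" --pt "75 -132 -3 0 0 0 0" --pt "95 -170 -3 0 0 0 0" --pt "105 -184 -3 0 0 0 0" --pt "105 -184 -3 0 0 0 0" --pt "105 -184 -3 0 0 0 0" --pt "105 -184 -3 0 0 0 0"

```text
t: 31.8
tool_pos: [0.5337, -0.1865, 0.1838]
tool_rot: [0.0, 0.999, -0.044, -0.0]
ft_force: [0.1, -0.1, -1.3]
grip_width: 0.0356
```

Run:
```python
from h import *
s=st(); im,P,c=snap('wrist','w10.png'); find('wrist',P,['bottle1_mid','bottle2_mid','tote_grip','tote'])
go((*S2W(-43.5,-179.5),44),A_); print(W2S(np.array(s['tool_pos'])*1000))
```

```text
t 31.8 pos [ 533.7 -186.5  183.8] R [[0.996, -0.087, -0.0], [-0.087, -0.996, -0.0], [-0.0, 0.0, -1.0]] q [-0.38 -0.11  1.73 -0.    1.53 -0.29] F [ 0.1 -0.1 -1.3] w 35.6
wrist bottle1_mid [(0.85, [622, -192, 59])]
wrist bottle2_mid []
wrist tote_grip [(0.88, [579, -166, 74])]
wrist tote [(0.83, [580, -166, 7])]
turn [ 0. -0. -0.]
shift [-1.000e-01 -6.000e-01  1.399e+02]
[ -43.70298157 -180.70138521]
```

View pics/w10.png

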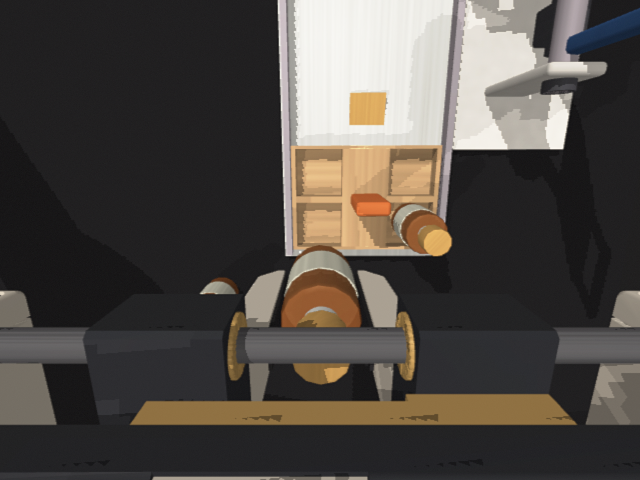

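Bottle A stands in its pocket (mid z reads 59, 61 expected) and B is held over the pocket at (320,225). I'll lower B.

servo_tool --pt "0 -1 30 0 0 0 0" --pt "0 -1 70 0 0 0 0" --pt "0 -1 100 0 0 0 0" --pt "0 -1 115 0 0 0 0" --pt "0 -1 127 0 0 0 0" --pt "0 -1 134 0 0 0 0" --pt "0 -1 138 0 0 0 0" --pt "0 -1 140 0 0 0 0"

```text
t: 33.05
tool_pos: [0.5345, -0.1846, 0.0442]
tool_rot: [0.0, 0.999, -0.043, 0.0]
ft_force: [-0.1, -0.4, -2.1]
grip_width: 0.0355
```

servo_tool --pt "0 0 1 0 0 0 0" --pt "0 0 1 0 0 0 50" --pt "0 0 1 0 0 0 50" --pt "0 0 1 0 0 0 50" --pt "0 0 -20 0 0 0 50" --pt "0 0 -70 0 0 0 50" --pt "0 0 -120 0 0 0 50" --pt "0 0 -150 0 0 0 75"

```text
t: 34.05
tool_pos: [0.5347, -0.1847, 0.1984]
tool_rot: [0.001, 0.999, -0.043, 0.002]
ft_force: [-0.7, -0.6, -0.4]
grip_width: 0.0529
```

Run:
```python
from h import *
s=st(); go((417,-258,193),A_)
```

```text
t 34.05 pos [ 534.7 -184.7  198.4] R [[0.996, -0.086, 0.004], [-0.086, -0.996, -0.001], [0.004, 0.001, -1.0]] q [-0.38 -0.12  1.71  0.    1.55 -0.29] F [-0.7 -0.6 -0.4] w 52.9
turn [ 0.001 -0.004  0.   ]
shift [-111.    83.1    5.1]
```

servo_tool --pt "-40 30 5 0 0 0 75" --pt "-80 60 5 0 0 0 75" --pt "-111 83 5 0 0 0 75" --pt "-111 83 5 0 0 0 75" --pt "-111 83 5 0 0 0 75" --pt "-111 83 5 0 0 0 75" --pt "-111 83 5 0 0 0 75" --pt "-111 83 5 0 0 0 75"

```text
t: 35.05
tool_pos: [0.4168, -0.2574, 0.1887]
tool_rot: [-0.0, 0.999, -0.043, -0.0]
ft_force: [0.4, 0.1, 0.1]
grip_width: 0.0696
```

Run:
```python
from h import *
s=st(); im,P,c=caps('w11.png'); find('wrist',P,['bottle4_mid'])
```

```text
t 35.05 pos [ 416.8 -257.4  188.7] R [[0.996, -0.085, -0.0], [-0.085, -0.996, 0.0], [-0.0, -0.0, -1.0]] q [-0.61 -0.29  1.87  0.    1.56 -0.52] F [0.4 0.1 0.1] w 69.6
blob [ 471    0   41   33 1193] [ 549.6 -105.7   90. ]
blob [570 117  46  31 974] [ 629.5 -190.    90. ]
blob [453 119  39  34 882] [ 538.8 -184.8   90. ]
blob [308 225  26  29 410] [ 417.4 -255.9   90. ]
wrist bottle4_mid [(0.64, [417, -258, 45])]
```

servo_tool --pt "0 0 50 0 0 0 75" --pt "0 0 100 0 0 0 75" --pt "0 0 140 0 0 0 75" --pt "0 0 161 0 0 0 75" --pt "0 0 161 0 0 0 0" --pt "0 0 161 0 0 0 0" --pt "0 0 161 0 0 0 0" --pt "0 0 161 0 0 0 0"

```text
t: 36.15
tool_pos: [0.4169, -0.2579, 0.0287]
tool_rot: [0.0, 0.999, -0.043, 0.001]
ft_force: [0.4, -0.7, 4.0]
grip_width: 0.0356
```

servo_tool --pt "0 0 0 0 0 0 0" --pt "0 0 -30 0 0 0 0" --pt "0 0 -80 0 0 0 0" --pt "0 0 -130 0 0 0 0" --pt "0 0 -154 0 0 0 0" --pt "0 0 -154 0 0 0 0" --pt "0 0 -154 0 0 0 0" --pt "0 0 -154 0 0 0 0"

```text
t: 37.15
tool_pos: [0.4161, -0.2574, 0.1802]
tool_rot: [-0.001, 0.999, -0.043, -0.001]
ft_force: [-0.9, -0.1, -1.8]
grip_width: 0.0353
```

Run:
```python
from h import *
s=st(); go((*S2W(-43.5,-129.5),182),A_)
```

```text
t 37.15 pos [ 416.1 -257.4  180.2] R [[0.996, -0.086, -0.002], [-0.086, -0.996, 0.001], [-0.002, -0.001, -1.0]] q [-0.61 -0.28  1.88  0.    1.55 -0.52] F [-0.9 -0.1 -1.8] w 35.3
turn [-0.001  0.002  0.   ]
shift [ 111.2 -132.    -1.8]
```

servo_tool --pt "35 -42 -2 0 0 0 0" --pt "70 -84 -2 0 0 0 0" --pt "100 -118 -2 0 0 0 0" --pt "111 -132 -2 0 0 0 0" --pt "111 -132 -2 0 0 0 0" --pt "111 -132 -2 0 0 0 0" --pt "111 -132 -2 0 0 0 0" --pt "111 -132 -2 0 0 0 0"

```text
t: 38.15
tool_pos: [0.5381, -0.1364, 0.184]
tool_rot: [0.0, 0.999, -0.044, 0.0]
ft_force: [0.1, -0.3, -1.4]
grip_width: 0.0358
```

Run:
```python
from h import *
s=st(); im,P,c=snap('wrist','w12.png'); find('wrist',P,['bottle1_mid','tote_grip','tote'])
go((*S2W(-43.5,-129.5),44),A_); print(W2S(np.array(s['tool_pos'])*1000))
im,P,c=snap('scene','s12.png'); find('scene',P,['crossbar','tote_grip','bottle1_mid'])
```

```text
t 38.15 pos [ 538.1 -136.4  184. ] R [[0.996, -0.087, 0.0], [-0.087, -0.996, -0.0], [0.0, 0.0, -1.0]] q [-0.29 -0.14  1.75 -0.    1.53 -0.21] F [ 0.1 -0.3 -1.4] w 35.8
wrist bottle1_mid [(0.56, [621, -191, 61])]
wrist tote_grip [(0.68, [578, -165, 76])]
wrist tote [(0.92, [581, -165, 3])]
turn [ 0. -0.  0.]
shift [-1.000e-01 -4.000e-01  1.399e+02]
[ -43.62684233 -130.4076112 ]
scene crossbar [(0.89, [707, -28, 333])]
scene tote_grip [(0.73, [583, -168, 74]), (0.46, [706, -27, 336])]
scene bottle1_mid []
```

View pics/w12.png

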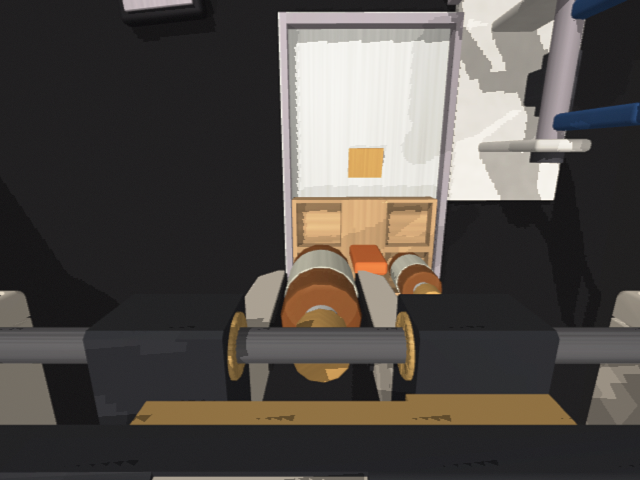

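The pocket is under the held bottle at (320,225). I'll lower it and release.

servo_tool --pt "0 -1 30 0 0 0 0" --pt "0 -1 70 0 0 0 0" --pt "0 -1 100 0 0 0 0" --pt "0 -1 115 0 0 0 0" --pt "0 -1 127 0 0 0 0" --pt "0 -1 134 0 0 0 0" --pt "0 -1 138 0 0 0 0" --pt "0 -1 139 0 0 0 0"

```text
t: 39.55
tool_pos: [0.5388, -0.1348, 0.0451]
tool_rot: [0.0, 0.999, -0.043, 0.0]
ft_force: [0.2, -0.1, -1.3]
grip_width: 0.0354
```

servo_tool --pt "0 0 1 0 0 0 0" --pt "0 0 1 0 0 0 50" --pt "0 0 1 0 0 0 50" --pt "0 0 1 0 0 0 50" --pt "0 0 -20 0 0 0 50" --pt "0 0 -70 0 0 0 50" --pt "0 0 -120 0 0 0 50" --pt "0 0 -150 0 0 0 50"

```text
t: 40.55
tool_pos: [0.539, -0.1348, 0.1994]
tool_rot: [0.0, 0.999, -0.043, 0.002]
ft_force: [-0.1, 0.1, 0.7]
grip_width: 0.0467
```

Run:
```python
from h import *
s=st(); go((*S2W(0,-200),220),A_)
```

```text
t 40.55 pos [ 539.  -134.8  199.4] R [[0.996, -0.086, 0.004], [-0.086, -0.996, -0.001], [0.004, 0.001, -1.0]] q [-0.29 -0.14  1.73 -0.    1.55 -0.21] F [-0.1  0.1  0.7] w 46.7
turn [ 0.001 -0.004  0.   ]
shift [ 42.9  71.2 -20.4]
```

servo_tool --pt "11 6 -30 0 0 -0.18 40" --pt "22 12 -30 0 0 -0.36 40" --pt "33 18 -30 0 0 -0.54 40" --pt "43 25 -30 0 0 -0.72 40" --pt "43 25 -30 0 0 -0.9 40" --pt "43 25 -30 0 0 -1.08 40" --pt "43 25 -30 0 0 -1.26 40" --pt "43 25 -30 0 0 -1.44 40"

```text
t: 41.55
tool_pos: [0.5792, -0.1633, 0.2266]
tool_rot: [0.0, 0.778, 0.629, 0.0]
ft_force: [0.9, -0.4, -0.3]
grip_width: 0.0371
```

servo_tool --pt "0 0 0 0 0 -0.13 40" --pt "0 0 0 0 0 -0.13 40" --pt "0 0 0 0 0 -0.13 40" --pt "0 0 0 0 0 -0.13 40" --pt "0 0 0 0 0 -0.13 40" --pt "0 0 0 0 0 -0.13 40" --pt "0 0 0 0 0 -0.13 40" --pt "0 0 0 0 0 -0.13 40"

```text
t: 42.55
tool_pos: [0.5793, -0.1633, 0.2248]
tool_rot: [-0.0, 0.737, 0.676, -0.0]
ft_force: [0.3, -0.1, -0.3]
grip_width: 0.0376
```

Run:
```python
from h import *
s=st(); print(W2S(np.array(s['tool_pos'])*1000)); im,P,c=snap('wrist','w13.png'); find('wrist',P,['bottle1_mid','bottle2_mid','bottle3_mid','tote_grip','tote'])
```

```text
t 42.55 pos [ 579.3 -163.3  224.8] R [[0.087, 0.996, -0.0], [0.996, -0.087, 0.0], [0.0, -0.0, -1.0]] q [-0.32 -0.04  1.6   0.    1.59 -1.8 ] F [ 0.3 -0.1 -0.3] w 37.6
[  -0.28998819 -153.69683086]
wrist bottle1_mid [(0.79, [616, -191, 61])]
wrist bottle2_mid []
wrist bottle3_mid [(0.73, [540, -182, 61])]
wrist tote_grip [(0.62, [581, -166, 79])]
wrist tote [(0.87, [580, -166, 7])]
```

View pics/w13.png

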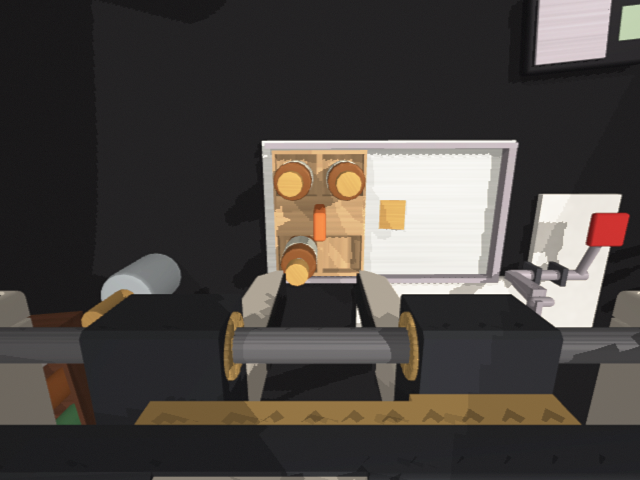

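All three bottles are upright in their pockets: caps at (290,184), (347,183) and (296,272), with the orange grip at (320,222). Before sliding under the cocked arm, I'll estimate how high and wide the wrist is from the earlier top pictures.

Run:
```python
from h import *
c=bot.get_calibration('top'); P=np.array(c['pose']); f=240/np.tan(np.radians(c['vertical_fov']/2))
def proj(p):
    q=np.linalg.inv(P)@np.append(np.array(p)/1000,1); return (c['cx']+f*q[0]/-q[2], c['cy']-f*q[1]/-q[2])
for z in (200,280,350,400,450,500,550): print(z,np.round(proj((622.4,-192.2,z)),0),'crop',np.round((np.array(proj((622.4,-192.2,z)))-[350,150])*3))
for z in (415,500,600,650): print('top1',z,np.round(proj((703.8,-21.9,z))))
# planar fit
D=[((.116,1.442,1.584),(284.8,-611.7,217.9)),((-.39,1.87,1.66),(431.6,-132.3,236.3)),((-.28,2.01,1.42),(473.5,-2.3,101.5)),((.2,1.03,1.91),(703.8,-21.9,415.3)),((-.06,1.6,1.59),(492.7,337.3,226.9)),((0,1.71,1.43),(581.6,-164,129.5)),((.07,1.52,1.54),(622.4,-192.2,198.6)),((-.29,1.87,1.56),(416.8,-257.4,188.7)),((.03,1.52,1.59),(519.6,-368.7,226))]
A=[];b=[]
for (q2,q3,q5),p in D:
    a=q2+q3; A+= [[np.sin(q2),np.sin(a),-np.cos(a),1,0],[np.cos(q2),np.cos(a),np.sin(a),0,1]]; b+=[np.hypot(*p[:2]),p[2]]
x,res,_,_=np.linalg.lstsq(np.array(A),np.array(b),rcond=None); print('L1,L2,off,a1,h-d6',x.round(),np.round(np.array(A)@x-b,0))
```

```text
200 [424. 188.] crop [222. 113.]
280 [435. 178.] crop [255.  85.]
350 [447. 168.] crop [290.  55.]
400 [457. 160.] crop [320.  30.]
450 [468. 150.] crop [354.   1.]
500 [482. 139.] crop [395. -34.]
550 [498. 125.] crop [443. -74.]
top1 415 [326.  96.]
top1 500 [328.  68.]
top1 600 [331.  24.]
top1 650 [333.  -6.]
L1,L2,off,a1,h-d6 [ 458.  614.  -83.    7. -162.] [ 0.  0.  1. -1.  0. -2.  0. -1. -1.  4. -0. -1.  0.  2. -0. -0. -1. -0.]
```

servo_tool --pt "0 2 40 -0.1 0 0 40" --pt "0 4 80 -0.2 0 0 40" --pt "0 4 120 -0.2 0 0 40" --pt "0 4 150 -0.2 0 0 40" --pt "0 4 167 -0.2 0 0 40" --pt "0 4 167 -0.2 0 0 0" --pt "0 4 167 -0.2 0 0 0" --pt "0 4 167 -0.2 0 0 0" --squeeze 25

```text
t: 43.85
tool_pos: [0.5839, -0.1641, 0.0593]
tool_rot: [0.075, 0.733, 0.672, 0.068]
ft_force: [0.3, -3.5, 2.3]
grip_width: 0.0118
```

Run:
```python
from h import *
s=st(); p=np.array(s['tool_pos'])*1000; print(W2S(p))
t=S2W(W2S(p)[0]+0,-4.5) ; go((*t,p[2]))
```

```text
t 43.85 pos [ 583.9 -164.1   59.3] R [[0.087, 0.976, 0.2], [0.996, -0.085, -0.018], [-0.001, 0.201, -0.98]] q [-0.34 -0.07  1.9   0.06  1.11 -1.84] F [ 0.3 -3.5  2.3] w 11.8
[   4.40552693 -154.08442254]
shift [ 1.496e+02 -0.000e+00 -1.000e-01]
```

servo_tool --pt "5 0 0 0 0 0 0" --pt "15 0 0 0 0 0 0" --pt "27 0 0 0 0 0 0" --pt "39 0 0 0 0 0 0" --pt "51 0 0 0 0 0 0" --pt "63 0 0 0 0 0 0" --pt "73 0 0 0 0 0 0" --pt "80 0 0 0 0 0 0"

```text
t: 44.85
tool_pos: [0.5909, -0.0843, 0.0593]
tool_rot: [0.075, 0.733, 0.672, 0.068]
ft_force: [-0.8, -6.6, 3.8]
grip_width: 0.0121
```

servo_tool --pt "8 0 0 0 0 0 0" --pt "20 0 0 0 0 0 0" --pt "32 0 0 0 0 0 0" --pt "43 0 0 0 0 0 0" --pt "53 0 0 0 0 0 0" --pt "61 0 0 0 0 0 0" --pt "66 0 0 0 0 0 0" --pt "68 0 0 0 0 0 0"

```text
t: 45.85
tool_pos: [0.5968, -0.0167, 0.0593]
tool_rot: [0.075, 0.733, 0.672, 0.068]
ft_force: [-1.9, -7.8, 6.8]
grip_width: 0.0122
```

Run:
```python
from h import *
s=st(); p=np.array(s['tool_pos'])*1000; print(W2S(p))
im,P,c=snap('wrist','w14.png'); im,P,c=snap('scene','s14.png'); find('scene',P,['crossbar','tote_grip','bottle1_mid'])
```

```text
t 45.85 pos [596.8 -16.7  59.3] R [[0.087, 0.976, 0.2], [0.996, -0.085, -0.019], [-0.001, 0.201, -0.98]] q [-0.07 -0.09  1.93 -0.01  1.11 -1.55] F [-1.9 -7.8  6.8] w 12.2
[ 4.54904585 -6.10276593]
scene crossbar [(0.61, [705, -26, 336])]
scene tote_grip [(0.85, [593, -20, 68]), (0.56, [614, 130, 53])]
scene bottle1_mid [(0.85, [632, -43, 57])]
```

servo_tool --pt "1 0 0 0 0 0 0" --pt "2 0 0 0 0 0 0" --pt "3 0 0 0 0 0 0" --pt "4 0 0 0 0 0 0" --pt "5 0 0 0 0 0 0" --pt "6 0 0 0 0 0 0" --pt "6 0 0 0 0 0 0" --pt "6 0 0 0 0 0 0"

```text
t: 47.1
tool_pos: [0.5973, -0.0126, 0.0596]
tool_rot: [0.076, 0.733, 0.672, 0.067]
ft_force: [-4.6, -20.4, 9.3]
grip_width: 0.0114
```

servo_tool --pt "-2 0 0 0 0 0 0" --pt "-4 0 0 0 0 0 0" --pt "-6 0 0 0 0 0 0" --pt "-7 0 0 0 0 0 0" --pt "-8 0 0 0 0 0 0" --pt "-8 0 0 0 0 0 0" --pt "-8 0 0 0 0 0 0" --pt "-8 0 0 0 0 0 0"

```text
t: 48.1
tool_pos: [0.5968, -0.0174, 0.0593]
tool_rot: [0.074, 0.733, 0.672, 0.069]
ft_force: [0.4, 7.5, 6.3]
grip_width: 0.0121
```

servo_tool --pt "-1 0 0 0 0 0 0" --pt "-1 0 0 0 0 0 0" --pt "-2 0 0 0 0 0 0" --pt "-2 0 0 0 0 0 0" --pt "-2 0 0 0 0 0 0" --pt "-2 0 0 0 0 0 0" --pt "-2 0 0 0 0 0 0" --pt "-2 0 0 0 0 0 0"

```text
t: 49.1
tool_pos: [0.5968, -0.0183, 0.0596]
tool_rot: [0.073, 0.733, 0.672, 0.07]
ft_force: [0.7, 15.7, 8.0]
grip_width: 0.0119
```

Pulling back is blocked (15.7 N and rising), so the tongue has latched. I'll push home again, relax and release.

servo_tool --pt "3 0 0 0 0 0 0" --pt "6 0 0 0 0 0 0" --pt "9 0 0 0 0 0 0" --pt "9 0 0 0 0 0 0" --pt "8 0 0 0 0 0 0" --pt "8 0 0 0 0 0 0" --pt "8 0 0 0 0 0 0" --pt "8 0 0 0 0 0 0"

```text
t: 50.1
tool_pos: [0.5972, -0.013, 0.0593]
tool_rot: [0.075, 0.733, 0.672, 0.068]
ft_force: [0.4, -7.9, 5.9]
grip_width: 0.0119
```

servo_tool --pt "0 0 0 0 0 0 30" --pt "0 0 0 0 0 0 30" --pt "0 0 0 0 0 0 30" --pt "0 0 0 0 0 0 30" --pt "0 0 -30 0 0 0 30" --pt "0 0 -80 0 0 0 30" --pt "0 0 -130 0 0 0 30" --pt "0 0 -170 0 0 0 30"

```text
t: 51.1
tool_pos: [0.5625, -0.0092, 0.2267]
tool_rot: [0.074, 0.733, 0.672, 0.068]
ft_force: [1.1, 0.5, 0.2]
grip_width: 0.028
```

Run:
```python
from h import *
s=st(); p=np.array(s['tool_pos'])*1000
im,P,c=snap('wrist','w15.png'); find('wrist',P,['tote_grip','trigger_pad','bottle1_mid'])
find_=find
im2,P2,c2=snap('scene','s15.png'); find('scene',P2,['crossbar','tote_grip'])
cv2.imwrite('pics/c15.png',np.hstack([cv2.resize(im,(400,300)),cv2.resize(im2[170:410,160:480],(400,300))]))
```

```text
t 51.1 pos [562.5  -9.2 226.7] R [[0.087, 0.976, 0.199], [0.996, -0.085, -0.017], [0.0, 0.2, -0.98]] q [-0.06 -0.27  1.8  -0.01  1.41 -1.54] F [1.1 0.5 0.2] w 28.0
wrist tote_grip []
wrist trigger_pad [(0.93, [614, 135, 54])]
wrist bottle1_mid [(0.94, [629, -37, 61])]
scene crossbar [(0.7, [709, -25, 337])]
scene tote_grip [(0.8, [593, -15, 73])]
```

View pics/c15.png

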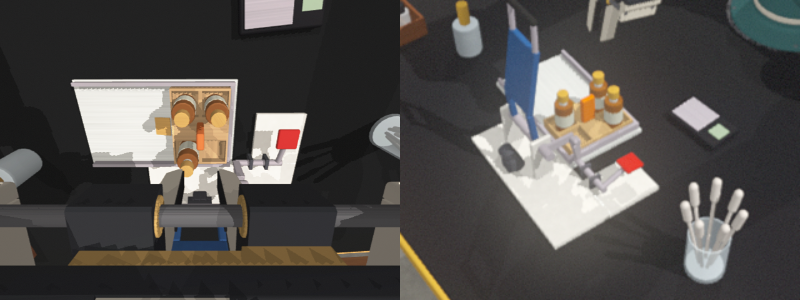

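The combined view shows the tote at the end stop with three upright bottles, the arm cocked, and the tongue visible behind the tote at (160,125). Next is the red pad, at (288,140) in the left half. I'll lean the wrist toward +y, away from the arm's sweep.

```bash
cat >> h.py <<'E'
def got(p,b):
    s=bot.read_state(); r=rot(s); x=np.array([*Y_,0]); y=np.array([*X_,0]); z=np.array([0,0,-1.])
    M=R.from_matrix(np.c_[x,y,z])*R.from_rotvec([0,b,0])
    print('turn',(r.inv()*M).as_rotvec().round(3),'shift',r.inv().apply(np.array(p)-np.array(s['tool_pos'])*1000).round(1))
    print(M.as_matrix().round(3).tolist())
E
python3 - <<'E'
from h import *
got((614.5,139,180),-.3); print(W2S((614.5,139)))
E
```

```text
turn [ 0.196 -0.299 -0.03 ] shift [152.2  29.8  49.7]
[[0.082, 0.996, -0.025], [0.952, -0.086, -0.294], [-0.296, 0.0, -0.955]]
[  8.75925945 150.51513337]
```

servo_tool --pt "40 8 0 0.04 -0.06 -0.006 0" --pt "80 16 10 0.1 -0.15 -0.015 0" --pt "120 24 30 0.15 -0.22 -0.022 0" --pt "152 30 50 0.196 -0.299 -0.03 0" --pt "152 30 50 0.196 -0.299 -0.03 0" --pt "152 30 50 0.196 -0.299 -0.03 0" --pt "152 30 50 0.196 -0.299 -0.03 0" --pt "152 30 50 0.196 -0.299 -0.03 0" --squeeze 20

```text
t: 52.45
tool_pos: [0.6151, 0.1378, 0.1825]
tool_rot: [0.102, 0.729, 0.668, -0.109]
ft_force: [0.5, -0.2, -0.2]
grip_width: 0.0005
```

Run:
```python
from h import *
st(); got((614.5,139,65),-.3); got((614.5,139,40),-.3)
im,P,c=snap('top','t16.png'); find('top',P,['trigger_pad','tote_grip'])
im,P,c=snap('scene','s16.png'); find('scene',P,['crossbar','tote_grip','trigger_pad'])
```

```text
t 52.45 pos [615.1 137.8 182.5] R [[0.085, 0.996, -0.022], [0.952, -0.087, -0.294], [-0.295, 0.004, -0.956]] q [ 0.31  0.1   1.53 -0.28  1.62 -1.17] F [ 0.5 -0.2 -0.2] w 0.5
turn [ 0.004 -0.001 -0.002] shift [ 35.7  -1.2 111.9]
[[0.082, 0.996, -0.025], [0.952, -0.086, -0.294], [-0.296, 0.0, -0.955]]
turn [ 0.004 -0.001 -0.002] shift [ 43.   -1.3 135.8]
[[0.082, 0.996, -0.025], [0.952, -0.086, -0.294], [-0.296, 0.0, -0.955]]
top trigger_pad []
top tote_grip [(0.55, [590, -10, 78])]
scene crossbar [(0.89, [708, -23, 335])]
scene tote_grip []
scene trigger_pad [(0.66, [614, 131, 56])]
```

servo_tool --pt "12 -1 40 0 0 0 0" --pt "24 -1 80 0 0 0 0" --pt "34 -1 107 0 0 0 0" --pt "36 -1 112 0 0 0 0" --pt "36 -1 112 0 0 0 0" --pt "37 -1 116 0 0 0 0" --pt "37 -1 118 0 0 0 0" --pt "37 -1 118 0 0 0 0"

```text
t: 53.8
tool_pos: [0.6145, 0.1392, 0.058]
tool_rot: [0.102, 0.729, 0.668, -0.109]
ft_force: [-0.2, -0.2, 0.7]
grip_width: 0.0005
```

Next I'll press about 13 mm further, hold briefly, then lift clear.

servo_tool --pt "1 0 4 0 0 0 0" --pt "2 0 8 0 0 0 0" --pt "4 0 12 0 0 0 0" --pt "5 0 15 0 0 0 0" --pt "5 0 15 0 0 0 0" --pt "3 0 8 0 0 0 0" --pt "-3 0 -10 0 0 0 0" --pt "-12 0 -40 0 0 0 0"

```text
t: 54.8
tool_pos: [0.6141, 0.1394, 0.1003]
tool_rot: [0.102, 0.729, 0.668, -0.11]
ft_force: [0.4, -0.6, 1.0]
grip_width: 0.0006
```

Run:
```python
from h import *
st()
im,P,c=snap('scene','s17.png'); find('scene',P,['crossbar','trigger_pad','tote_grip','bottle1_mid'])
```

```text
t 54.8 pos [614.1 139.4 100.3] R [[0.083, 0.996, -0.024], [0.952, -0.086, -0.295], [-0.296, 0.001, -0.955]] q [ 0.31  0.15  1.62 -0.28  1.49 -1.13] F [ 0.4 -0.6  1. ] w 0.6
scene crossbar [(0.39, [637, 343, 1])]
scene trigger_pad [(0.9, [612, 133, 53])]
scene tote_grip [(0.57, [594, -11, 73])]
scene bottle1_mid [(0.6, [631, -38, 56])]
```

servo_tool --pt "-10 0 -40 0 0 0 0" --pt "-10 -20 -90 0 0 0 0" --pt "20 -60 -120 0 0 0 0" --pt "50 -100 -120 0 0 0 0" --pt "80 -130 -120 0 0 0 0" --pt "80 -130 -120 0 0 0 0" --pt "80 -130 -120 0 0 0 0" --pt "80 -130 -120 0 0 0 0"

```text
t: 56.05
tool_pos: [0.4949, 0.2616, 0.1901]
tool_rot: [0.102, 0.729, 0.668, -0.109]
ft_force: [0.1, 0.1, 1.0]
grip_width: 0.0005
```

Run:
```python
from h import *
st()
im,P,c=snap('scene','s18.png'); find('scene',P,['crossbar','trigger_pad','tote_grip','bottle1_mid'])
im2,P2,c2=snap('top','t18.png'); find('top',P2,['crossbar','trigger_pad','bottle1_mid'])
a=cv2.resize(im[190:400,200:400],(500,525),interpolation=cv2.INTER_CUBIC); b=cv2.resize(im2[110:300,200:440],(300,238))
b=np.vstack([b,np.zeros((287,300,3),np.uint8)]); cv2.imwrite('pics/c18.png',np.hstack([a,b]))
```

```text
t 56.05 pos [494.9 261.6 190.1] R [[0.084, 0.996, -0.024], [0.952, -0.087, -0.295], [-0.296, 0.002, -0.955]] q [ 0.57 -0.01  1.64 -0.24  1.69 -0.92] F [0.1 0.1 1. ] w 0.5
scene crossbar [(0.95, [478, -4, 115])]
scene trigger_pad [(0.69, [615, 130, 56]), (0.6, [593, -14, 9]), (0.53, [414, 121, 1])]
scene tote_grip [(0.61, [595, -16, 71])]
scene bottle1_mid [(0.68, [413, 123, 2]), (0.62, [631, -38, 55]), (0.24, [641, -369, -2])]
top crossbar [(0.9, [470, 0, 122])]
top trigger_pad [(0.58, [616, 135, 54])]
top bottle1_mid []
```

View pics/c18.png

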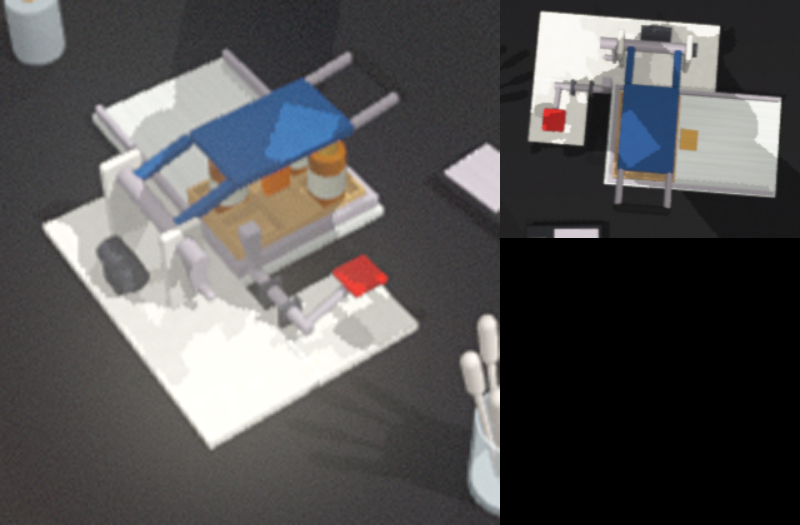

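The arm is level again (crossbar at z ≈ 115 mm), the bottles stand under the plate, the pad is up and the robot is clear. I'll hand the job in.

```bash
python3 -c "
from station import bot
print(bot.sign_off())"
```

```text
the job is handed in; nothing more can be done
None
```

I cocked the arm, set the tote in the rail and stood the three bottles upright in pockets of their own. I then slid the tote home, pressed the trigger, moved clear and handed the job in after about 56 s of robot time. `sign_off` gives no verdict, so I don't know how it was judged.

**What the last checks showed**
- **Arm cocked:** before I released it, pulling back on the bar was resisted (+7.5 N). The crossbar stayed near z = 335 mm until the trigger press.
- **Tote home:** it met the end stop at about 20 N. Pulling it back was blocked after a few mm, with the force rising to 15.7 N, so I took the tongue as latched. The last picture shows the tongue clear behind the tote.
- **After the strike:** the crossbar is back at its starting height, reading 115 mm in the scene view and 122 mm in the top view. The red pad is up at about 54–56 mm, the bottles that show look upright, and the robot touches nothing.

**What I could not confirm**
- **Caps:** I did not measure how far they were driven. I infer it from the arm lying level, which leaves about 7 mm of travel (cap tops at 98 mm before the strike, plate at 91 mm).
- **Pad during the strike:** I took no force reading during the press itself, only the result afterwards.
- **Tote position:** the TCP in my fitted station frame read about 2 mm short when the tote met the stop. That is within the tolerance, and I put it down to the fit.
- **Other misreads:** the networks misread some things, with names confused or z values off by a few mm, so I checked them against pictures and force readings.

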